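Warm the full tins of repair wax

TASK

The lidded wax tins all look alike, but some are full and some are empty: lift each to feel which. Stand the full ones upright in the pot where it is, on the loading zone of the warming plate, and the empty ones upright in the dark wooden tray; once the pot holds every full tin, slide it across without lifting or tipping it until it is centred on the warming zone's ring (the zone away from the tins), and only then turn the knob in front of that zone clockwise all the way to its stop. Leave the other knob and the other things on the bench as they are.

Things in the scene. Friction and masses are not known exactly. Their poses are not given: they have to be found in the camera images.
- tin1: one of up to six identical lidded tins of repair wax, bare metal with a plain paper band, 52 mm across, 62 mm tall, upright on the bench; origin at the centre of its underside, z up its axis. A full one weighs 150 to 200 g, an empty one 35 to 50 g (it differs from start to start how many there are and which lies where)
- tin2: one of up to six identical lidded tins of repair wax, bare metal with a plain paper band, 52 mm across, 62 mm tall, upright on the bench; origin at the centre of its underside, z up its axis. A full one weighs 150 to 200 g, an empty one 35 to 50 g (it differs from start to start how many there are and which lies where)
- tin3: one of up to six identical lidded tins of repair wax, bare metal with a plain paper band, 52 mm across, 62 mm tall, upright on the bench; origin at the centre of its underside, z up its axis. A full one weighs 150 to 200 g, an empty one 35 to 50 g (it differs from start to start how many there are and which lies where)
- tin4: one of up to six identical lidded tins of repair wax, bare metal with a plain paper band, 52 mm across, 62 mm tall, upright on the bench; origin at the centre of its underside, z up its axis. A full one weighs 150 to 200 g, an empty one 35 to 50 g (it differs from start to start how many there are and which lies where)
- tin5: one of up to six identical lidded tins of repair wax, bare metal with a plain paper band, 52 mm across, 62 mm tall, upright on the bench; origin at the centre of its underside, z up its axis. A full one weighs 150 to 200 g, an empty one 35 to 50 g (it differs from start to start how many there are and which lies where)
- tin6: one of up to six identical lidded tins of repair wax, bare metal with a plain paper band, 52 mm across, 62 mm tall, upright on the bench; origin at the centre of its underside, z up its axis. A full one weighs 150 to 200 g, an empty one 35 to 50 g (it differs from start to start how many there are and which lies where)
- pot: low round aluminium pot, loose, about 0.5 kg empty: 180 mm across outside, 172 mm inside, 42 mm tall, floor 4 mm thick; origin at the centre of its underside, z up. Two loop handles stick out along its own +y and -y: each ends in a bar 10 mm thick and about 65 mm long, parallel to the pot's x, 130 mm from the pot's centre and 38 mm above its underside, with a 35 mm gap between bar and pot wall. It starts on the loading zone
- plate: two-zone warming plate, fixed: 360 mm (its x) by 440 mm (its y), flat black glass top 50 mm above the bench; origin at the centre of its underside. Its front with the two knobs looks to its own -x, towards the robot
- loading_zone (a point): centre of the ringed zone (184 mm across) at the plate's +y end, on the glass; axes as the plate's
- warming_zone (a point): centre of the ringed zone (184 mm across) at the plate's -y end, on the glass, 200 mm from the loading zone; axes as the plate's
- warming_knob (a joint): knob in front of the warming zone: 0 = off with its bar along the plate's x, grows as it is turned clockwise seen from above, fully on against its stop at 1.4 rad; light friction (0.03 N m), stays where it is left; starts at 0 to 0.15
- warming_knob_grip (a point): on the axis of that knob, 37 mm above the glass, the height to grip its bar (14 mm thick, 42 mm long, top 44 mm above the glass); axes turn with the knob, x along its bar
- loading_knob (a joint): the same knob in front of the loading zone; stays off
- tray: shallow dark wooden tray, fixed: 140 mm (its x) by 230 mm (its y) outside, walls 7 mm thick and 30 mm tall, floor 7 mm thick; origin at the centre of its underside
- cup: small steel cup, 58 mm across, 45 mm tall, origin at the centre of its underside, loose, not part of the job
- tape: roll of tape, 100 mm across, 24 mm tall, origin at the centre of its underside, loose, not part of the job
- mallet: rubber mallet, 260 mm long along its x, origin under its middle, loose, not part of the job
- brush: brush, 200 mm long along its x, origin under its middle, loose, not part of the job
- beaker: clear mixing cup, 90 mm across, 85 mm tall, origin at the centre of its underside, loose, not part of the job
- sample: stained wood sample, 160 (its x) by 90 by 18 mm, origin at the centre of its underside, loose, not part of the job
Things that resemble listed ones, but are neither listed nor needed, are in the scene too. Leave any purple or yellow look-alike of the tin6 alone.

How it is judged:
On the way, in this order (a step that is already met when the one before it is completed fails the run):
1. every full tin stands in the pot, still on the loading zone (((horizontal distance between tin1 and pot below 0.072 m and z of tin1 in the frame of pot between -0.005 and 0.014 m and angle between tin1's own z axis and vertical below 0.15 rad and contact force between tin1 and pot above 1 N) or contact force between tin1 and anything else below 1 N) and ((horizontal distance between tin2 and pot below 0.072 m and z of tin2 in the frame of pot between -0.005 and 0.014 m and angle between tin2's own z axis and vertical below 0.15 rad and contact force between tin2 and pot above 1 N) or contact force between tin2 and anything else below 1 N) and ((horizontal distance between tin3 and pot below 0.072 m and z of tin3 in the frame of pot between -0.005 and 0.014 m and angle between tin3's own z axis and vertical below 0.15 rad and contact force between tin3 and pot above 1 N) or contact force between tin3 and anything else below 1 N) and ((horizontal distance between tin4 and pot below 0.072 m and z of tin4 in the frame of pot between -0.005 and 0.014 m and angle between tin4's own z axis and vertical below 0.15 rad and contact force between tin4 and pot above 1 N) or contact force between tin4 and anything else below 1 N) and ((horizontal distance between tin5 and pot below 0.072 m and z of tin5 in the frame of pot between -0.005 and 0.014 m and angle between tin5's own z axis and vertical below 0.15 rad and contact force between tin5 and pot above 1 N) or contact force between tin5 and anything else below 1 N) and ((horizontal distance between tin6 and pot below 0.072 m and z of tin6 in the frame of pot between -0.005 and 0.014 m and angle between tin6's own z axis and vertical below 0.15 rad and contact force between tin6 and pot above 1 N) or contact force between tin6 and anything else below 1 N) and horizontal distance between pot and loading_zone below 0.05 m and value of joint warming_knob below 0.4 rad), for 0.3 s.
2. the pot with the full tins has been slid onto the warming zone, the knob still off (((horizontal distance between tin1 and pot below 0.072 m and z of tin1 in the frame of pot between -0.005 and 0.014 m and angle between tin1's own z axis and vertical below 0.15 rad and contact force between tin1 and pot above 1 N) or contact force between tin1 and anything else below 1 N) and ((horizontal distance between tin2 and pot below 0.072 m and z of tin2 in the frame of pot between -0.005 and 0.014 m and angle between tin2's own z axis and vertical below 0.15 rad and contact force between tin2 and pot above 1 N) or contact force between tin2 and anything else below 1 N) and ((horizontal distance between tin3 and pot below 0.072 m and z of tin3 in the frame of pot between -0.005 and 0.014 m and angle between tin3's own z axis and vertical below 0.15 rad and contact force between tin3 and pot above 1 N) or contact force between tin3 and anything else below 1 N) and ((horizontal distance between tin4 and pot below 0.072 m and z of tin4 in the frame of pot between -0.005 and 0.014 m and angle between tin4's own z axis and vertical below 0.15 rad and contact force between tin4 and pot above 1 N) or contact force between tin4 and anything else below 1 N) and ((horizontal distance between tin5 and pot below 0.072 m and z of tin5 in the frame of pot between -0.005 and 0.014 m and angle between tin5's own z axis and vertical below 0.15 rad and contact force between tin5 and pot above 1 N) or contact force between tin5 and anything else below 1 N) and ((horizontal distance between tin6 and pot below 0.072 m and z of tin6 in the frame of pot between -0.005 and 0.014 m and angle between tin6's own z axis and vertical below 0.15 rad and contact force between tin6 and pot above 1 N) or contact force between tin6 and anything else below 1 N) and horizontal distance between pot and warming_zone below 0.02 m and value of joint warming_knob below 0.4 rad), for 0.3 s.
3. the warming zone's knob is turned fully on (value of joint warming_knob above 1.2 rad), for 0.2 s.
At the end, for the whole second after the job is handed in: every full tin (one that presses with over 1 N where it stands) stands upright (within 0.15 rad) on the pot's floor, every empty tin (under 1 N) upright on the tray's floor, the pot's centre is within 20 mm of the warming zone's centre, the warming knob is beyond 1.2 rad, all at rest (((horizontal distance between tin1 and pot below 0.072 m and z of tin1 in the frame of pot between -0.005 and 0.014 m and angle between tin1's own z axis and vertical below 0.15 rad and contact force between tin1 and pot above 1 N) or (x of tin1 in the frame of tray between -0.06 and 0.06 m and y of tin1 in the frame of tray between -0.105 and 0.105 m and z of tin1 in the frame of tray below 0.017 m and angle between tin1's own z axis and vertical below 0.15 rad and contact force between tin1 and tray below 1 N)) and ((horizontal distance between tin2 and pot below 0.072 m and z of tin2 in the frame of pot between -0.005 and 0.014 m and angle between tin2's own z axis and vertical below 0.15 rad and contact force between tin2 and pot above 1 N) or (x of tin2 in the frame of tray between -0.06 and 0.06 m and y of tin2 in the frame of tray between -0.105 and 0.105 m and z of tin2 in the frame of tray below 0.017 m and angle between tin2's own z axis and vertical below 0.15 rad and contact force between tin2 and tray below 1 N)) and ((horizontal distance between tin3 and pot below 0.072 m and z of tin3 in the frame of pot between -0.005 and 0.014 m and angle between tin3's own z axis and vertical below 0.15 rad and contact force between tin3 and pot above 1 N) or (x of tin3 in the frame of tray between -0.06 and 0.06 m and y of tin3 in the frame of tray between -0.105 and 0.105 m and z of tin3 in the frame of tray below 0.017 m and angle between tin3's own z axis and vertical below 0.15 rad and contact force between tin3 and tray below 1 N)) and ((horizontal distance between tin4 and pot below 0.072 m and z of tin4 in the frame of pot between -0.005 and 0.014 m and angle between tin4's own z axis and vertical below 0.15 rad and contact force between tin4 and pot above 1 N) or (x of tin4 in the frame of tray between -0.06 and 0.06 m and y of tin4 in the frame of tray between -0.105 and 0.105 m and z of tin4 in the frame of tray below 0.017 m and angle between tin4's own z axis and vertical below 0.15 rad and contact force between tin4 and tray below 1 N)) and ((horizontal distance between tin5 and pot below 0.072 m and z of tin5 in the frame of pot between -0.005 and 0.014 m and angle between tin5's own z axis and vertical below 0.15 rad and contact force between tin5 and pot above 1 N) or (x of tin5 in the frame of tray between -0.06 and 0.06 m and y of tin5 in the frame of tray between -0.105 and 0.105 m and z of tin5 in the frame of tray below 0.017 m and angle between tin5's own z axis and vertical below 0.15 rad and contact force between tin5 and tray below 1 N)) and ((horizontal distance between tin6 and pot below 0.072 m and z of tin6 in the frame of pot between -0.005 and 0.014 m and angle between tin6's own z axis and vertical below 0.15 rad and contact force between tin6 and pot above 1 N) or (x of tin6 in the frame of tray between -0.06 and 0.06 m and y of tin6 in the frame of tray between -0.105 and 0.105 m and z of tin6 in the frame of tray below 0.017 m and angle between tin6's own z axis and vertical below 0.15 rad and contact force between tin6 and tray below 1 N)) and horizontal distance between pot and warming_zone below 0.02 m and value of joint warming_knob above 1.2 rad and linear speed of each of tin1, tin2, tin3, tin4, tin5, tin6, pot below 0.02 m/s); the robot touches nothing.
It fails at once if the pot is lifted more than 8 mm off the plate, tipped, or pushed off it (z of pot in the frame of plate above 0.058 m or z of pot in the frame of plate below 0.042 m or angle between pot's own z axis and vertical above 0.1 rad).
It fails at once if the other knob is turned (value of joint loading_knob above 0.4 rad).
It fails at once if another thing on the bench is shoved more than 50 mm (distance of any of cup, tape, mallet, brush, beaker, sample from where it was at the start of the episode above 0.05 m).
Of tin1, tin2, tin3, tin4, tin5, tin6 only 4 to 6 are there at a start; the rules pass over those that are not, and their reading is None.
At some moment in a run one of tin1, tin2, tin3, tin4, tin5, tin6 may be knocked a few centimetres aside while the robot is not near it.
It also fails if it takes over 210 s, if anything falls off the work surface, if the arm or the gripper's body presses on something with over 40 N, if the wrist force passes 120 N, or if a joint passes its speed limit or range.

ROBOT

A 7-joint arm with a two-finger parallel gripper is mounted at the origin on the work surface. World frame = base frame: x ahead of the robot, y to its left, z up, the work surface at z = 0. Lengths are in m, angles in rad, forces in N, time in s.
With the tool pointing down it reaches from about 0.4 to 0.85 m from the base axis. Payload 10.4 kg.
Tool frame: the origin (TCP) lies at the very end of the fingers, on their centre line; the grasp point (between the pads) lies 19 mm behind it (r.pinch_z is the distance from the TCP to the grasp point, in m); z points along the fingers, y is the line along which they close (so a half turn about z gives the same grasp; the last joint's range is limited). The gripper opens to 87 mm and grips with 3 to 60 N. Pads are 19 mm wide; open, the fingers measure 117 mm over their backs; the gripper's body (75 mm by 190 mm) begins 51 mm behind the grasp point.
Start: joints at [1.291, 0.332, -0.065, 1.46, 0.022, 1.35, -0.088], TCP at [0.159, -0.605, 0.19] pointing down, gripper open.
Joint ranges: [-2.6, 2.6], [-0.5, 2.12], [-1.47, 1.34], [0.16, 2.42], [-1.27, 4.41], [0.06, 2.06], [-2.6, 2.6]. Speed limits (rad/s): [2.22, 2.22, 2.79, 2.79, 3.14, 3.14, 3.14].

INTERFACE

Orientations are given as a unit quaternion [x, y, z, w].
In Python, from bench import sensors, vision, r gives the robot as it stands.
- The arm moves only by the shell command python3 -m crank 'ROWS' [OPENING] [FORCE]. ROWS is JSON, a list of rows, each a list of 2 entries, a list of its own where there are three numbers: the shift along the tool's x, y, z normalised to -1 to 1, where 1 is 3 cm, then the turn about the tool's z normalised to -1 to 1, where 1 is 8 degrees. A call has 1 to 12 rows; each row shifts and turns the commanded pose from where the row before left it, along the tool's axes as they then stand; what a row does not reach is not made up. A row lasts 1/8 s, in which the tool goes at most 62.5 mm and 10.7 degrees, less where a joint would pass 70% of its speed; a pose out of reach is approached as far as the arm can. A call with a number of a shift or a turn outside -1 to 1 is refused whole. A call with a gripper value outside its range is refused whole. OPENING is the opening, from 0 (shut) to 1 (fully open), set as the call begins (- or left out, the last holds). The fingers move at their own pace and stop on an object; FORCE is the grip in N (left out, the last holds). Time passes only in rows, so rows that do not move let the fingers close. It gives the time, the measured TCP pose, the force, the opening and the grip force at its end, in the units of the state.
- sensors.read_state(): the state, without advancing time (a new reading comes with each control period).
- vision.camera(name): name is "scene" or "side" or "wrist"; returns the picture (480x640x3 uint8, red, green, blue); there is no depth.
- vision.camera_model(name): a dict with "vertical_fov" (degrees; the focal length in pixels is half the picture's height over the tangent of half this angle, whatever the lens; pixels are square), "cx", "cy" (the principal point, pixels), "camera_from_world" (4x4, takes a point from world to camera coordinates); the wrist camera has in their place "hand_eye" (4x4, takes a point from camera to tool coordinates, whose origin is the TCP and whose axes are the flange's). Camera axes: x right, y down, z forward; pixel columns grow to the right and rows downward; lengths in m; the calibration is good to about 2 mm. The wrist camera is an equidistant fisheye: a pixel r from the principal point sees the ray r / f radians off the axis. A picture is of the moment at which its call begins: read the wrist's pose just before it. camera_model takes no time and is no camera call.
- r.close_job(): hands the job in; it is judged then, once.
The state is a dict: "time": time; "joint_positions": joint angles; "joint_vel": joint speeds; "joint_torque": joint torques, N m; "ee_pos": TCP position; "eef_rot": TCP orientation; "ft_force": force on the tool from outside, world axes, zero at the start; "torque": the same for the moment, N m; "width": finger opening in m; "grip_force": force on a finger pad.
Only numpy, scipy, OpenCV 4.12 (cv2) and the standard library are available. Lean on these libraries where they do the work, as an engineer would, in place of code of your own. Each camera call takes 0.05 s, during which the arm holds its last target. There are 200 camera calls.

## Working session

There is one attempt and no reset: what is moved stays moved. The work goes in short steps, Python scripts to look and compute and a shell command to move; the robot and the scene stay as the last step left them, time stands still between calls to the robot, and variables do not carry over. Pictures are saved under pics/ and viewed, at most 14 in all, crops included, and the job is handed in when it is done.

```bash
ls; mkdir -p pics; python3 - <<'E'
from bench import sensors, vision, r
import cv2
s=sensors.read_state(); print({k:s[k] for k in ('time','ee_pos','eef_rot','ft_force','width')}, r.pinch_z)
for n in ("scene","side","wrist"):
    print(n,vision.camera_model(n))
    cv2.imwrite(f"pics/{n}0.png",vision.camera(n)[:,:,::-1])
E
```

```text
pics
{'time': 0.0, 'ee_pos': array([ 0.15862156, -0.60407538,  0.18957912]), 'eef_rot': array([ 9.91765585e-01,  1.28064509e-01, -1.24552697e-04, -7.00901851e-04]), 'ft_force': array([-0.49366423,  0.2030153 ,  0.75230044]), 'width': 0.08711376489776443} 0.0187
scene {'vertical_fov': 47.54689998336923, 'cx': 320.75653302297854, 'cy': 248.50282201029663, 'camera_from_world': array([[ 0.8536213 ,  0.52077372, -0.01119858, -0.44493138],
       [ 0.31978409, -0.54089933, -0.7779242 , -0.10422386],
       [-0.41117978,  0.66047154, -0.62825834,  1.58942057],
       [ 0.        ,  0.        ,  0.        ,  1.        ]])}
side {'vertical_fov': 46.840753608087, 'cx': 315.2683658916613, 'cy': 237.39629941265673, 'camera_from_world': array([[-0.82509208, -0.56489711,  0.01069191,  0.41006049],
       [-0.35792113,  0.50795224, -0.78350302,  0.25437955],
       [ 0.43716761, -0.650289  , -0.62129598,  1.50019614],
       [ 0.        ,  0.        ,  0.        ,  1.        ]])}
wrist {'vertical_fov': 65.70646984690485, 'cx': 317.2316802989489, 'cy': 239.5692857845321, 'hand_eye': array([[-6.15979113e-04, -9.63362418e-01, -2.68202296e-01,
         7.28910024e-02],
       [ 9.99999393e-01, -3.48508699e-04, -1.04487754e-03,
        -7.26604454e-04],
       [ 9.13124922e-04, -2.68202777e-01,  9.63362049e-01,
        -1.94449841e-01],
       [ 0.00000000e+00,  0.00000000e+00,  0.00000000e+00,
         1.00000000e+00]])}
```

View pics/scene0.png

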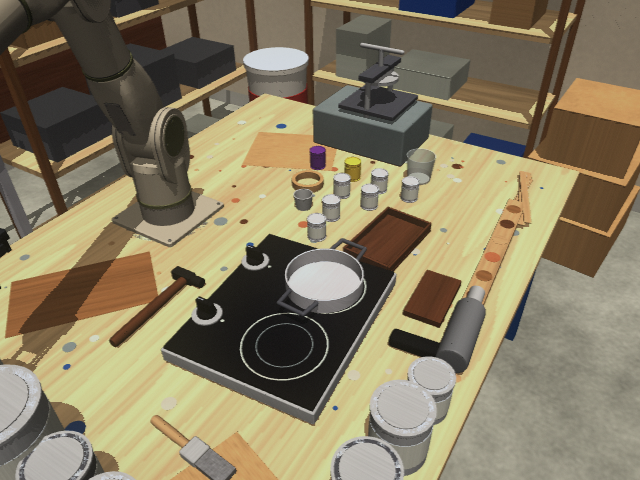

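View pics/side0.png

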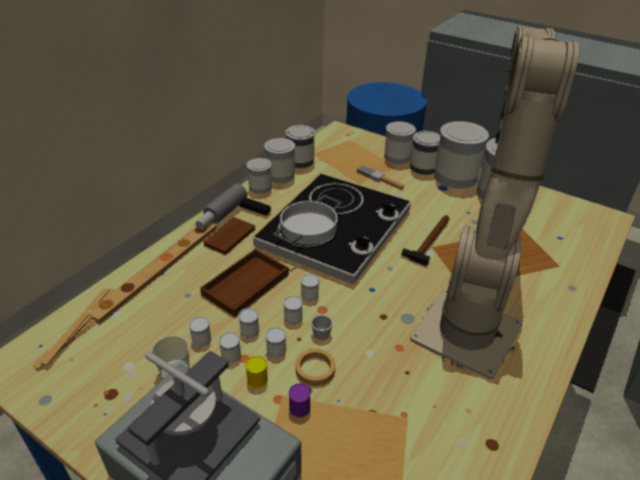

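The scene view shows six tins near (317,228), (331,208), (342,185), (370,197), (379,180) and (409,188). The cup is at (303,200), the purple and yellow decoys at (317,157) and (352,168), the pot at (323,280), the tray at (390,240) and the knobs at (255,258) and (207,310). The side view shows the same six at (311,288), (293,310), (249,323), (276,343), (230,347) and (200,331). I'll triangulate these.

```bash
cat > h.py <<'E'
import numpy as np, cv2
from scipy.spatial.transform import Rotation as R
from bench import sensors, vision, r
M={n:vision.camera_model(n) for n in ("scene","side","wrist")}
def f(n): return 240/np.tan(np.radians(M[n]['vertical_fov'])/2)
def proj(n,P):
    m=M[n]; c=m['camera_from_world']@np.append(P,1); return np.array([m['cx']+f(n)*c[0]/c[2],m['cy']+f(n)*c[1]/c[2]])
def ray(n,uv,st=None):
    m=M[n]; d=np.array([uv[0]-m['cx'],uv[1]-m['cy']])/f(n)
    if n=='wrist':
        t=np.linalg.norm(d); v=np.array([*(d/max(t,1e-9)*np.sin(t)),np.cos(t)])
        he=m['hand_eye']; Rt=R.from_quat(st[1]).as_matrix()
        return st[0]+Rt@he[:3,3], Rt@he[:3,:3]@v
    T=np.linalg.inv(m['camera_from_world']); v=T[:3,:3]@np.array([*d,1]); return T[:3,3], v/np.linalg.norm(v)
def wproj(P,st):
    he=M['wrist']['hand_eye']; Rt=R.from_quat(st[1]).as_matrix()
    c=he[:3,:3].T@(Rt.T@(np.array(P)-st[0])-he[:3,3]); t=np.arctan2(np.hypot(c[0],c[1]),c[2]); n=np.hypot(c[0],c[1])
    return np.array([M['wrist']['cx'],M['wrist']['cy']])+f('wrist')*t*c[:2]/n
def tri(*rs):
    A=np.zeros((3,3));b=np.zeros(3)
    for o,d in rs: Q=np.eye(3)-np.outer(d,d); A+=Q; b+=Q@o
    return np.linalg.solve(A,b)
def plane(rr,z): o,d=rr; return o+d*(z-o[2])/d[2]
def snap(name):
    s=sensors.read_state(); st=(np.array(s['ee_pos']),np.array(s['eef_rot'])); im=vision.camera('wrist')
    cv2.imwrite(f'pics/{name}.png',im[:,:,::-1]); np.savez(f'pics/{name}.npz',p=st[0],q=st[1]); return im,st
def load(name): z=np.load(f'pics/{name}.npz'); return z['p'],z['q']
def tool(delta,q=None):  # world delta -> tool units (1=3cm)
    q=sensors.read_state()['eef_rot'] if q is None else q
    return R.from_quat(q).inv().apply(delta)/0.03
E
python3 - <<'E'
from h import *
S=[(317,220),(331,200),(342,178),(370,189),(379,173),(410,181)]
D=[(311,281),(293,303),(249,315),(276,336),(230,340),(200,325)]
for a,b in zip(S,D): print(tri(ray('scene',a),ray('side',b)).round(3))
for n,a,b in [('pot',(324,282),(309,228)),('cup',(303,193),(322,322)),('beaker',(421,153),(171,350)),('tape',(308,181),(315,366)),('knobL',(251,248),(362,239)),('knobW',(204,301),(389,207)),('handF',(299,303),(0,0)),('trayNearcorner',(332,240),(0,0))]:
    print(n,tri(ray('scene',a),ray('side',b)).round(3), plane(ray('scene',a),0.06).round(3))
sc=cv2.imread('pics/scene0.png')[140:330,230:440]; sd=cv2.imread('pics/side0.png')[170:380,180:420]
a=cv2.resize(sc,(400,362),interpolation=2)
a=cv2.resize(sc,None,fx=1.9,fy=2.8) if 0 else cv2.resize(sc,(630,570),interpolation=2)
cv2.imwrite('pics/c1.png',a)
E
```

```text
[0.429 0.127 0.053]
[0.416 0.227 0.055]
[0.433 0.332 0.083]
[0.435 0.344 0.027]
[0.468 0.424 0.056]
[0.567 0.43  0.055]
pot [ 0.574 -0.074  0.053] [ 0.579 -0.08   0.06 ]
cup [0.319 0.231 0.044] [0.334 0.211 0.06 ]
beaker [0.546 0.547 0.086] [0.531 0.594 0.06 ]
tape [0.267 0.339 0.01 ] [0.312 0.273 0.06 ]
knobL [ 0.383 -0.089  0.086] [ 0.358 -0.065  0.06 ]
knobW [ 0.401 -0.286  0.083] [ 0.381 -0.27   0.06 ]
handF [ 0.997 -0.055  0.552] [ 0.567 -0.167  0.06 ]
trayNearcorner [0.917 0.064 0.549] [0.515 0.066 0.06 ]
```

```bash
python3 -m crank '[[[0.9,0.2,-0.4],0.92],[[1,0.1,-0.4],0.92],[[1,0,-0.4],0],[[1,0,-0.4],0],[[1,0,-0.4],0],[[1,0,-0.4],0],[[1,0,-0.4],0],[[1,0,-0.4],0],[[1,0,-0.4],0],[[1,0,0],0]]' 1
python3 -m crank '[[[0,-1,0],0],[[0,-1,0],0],[[0,-1,0],0],[[0,-1,0],0],[[0,-1,0],0],[[0,-1,0],0],[[0,-1,0],0],[[0,-1,0],0],[[0,-1,0],0],[[0,-1,0],0]]'
```

```text
time: 1.4
ee_pos: [0.4576, -0.6028, 0.2992]
eef_rot: [1.0, -0.0, 0.0, 0.001]
ft_force: [-0.9, -0.4, 0.1]
width: 0.0872
grip_force: 0.0
time: 2.65
ee_pos: [0.4564, -0.3015, 0.2981]
eef_rot: [1.0, -0.0, -0.0, -0.0]
ft_force: [0.2, 0.6, 0.3]
width: 0.0869
grip_force: 0.0
```

View pics/c1.png

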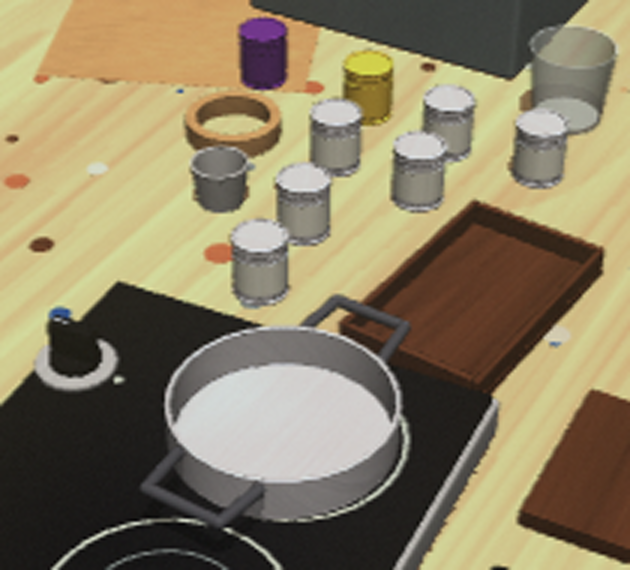

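The enlarged scene crop confirms six tins, with an empty pot and an empty tray. I'll photograph the plate from the wrist here, then move on to the tins.

```bash
python3 -m crank '[[[0.5,-1,0],0],[[0.5,-1,0],0],[[0.5,-1,0],0],[[0.5,-1,0],0],[[0,-1,0],0],[[0,0,0],0]]'; python3 -c "
from h import *
snap('w1')"
python3 -m crank '[[[-0.5,-1,0],0],[[-0.5,-1,0],0],[[-0.5,-1,0],0],[[-0.5,-1,0],0],[[0,-1,0],0],[[0,-1,0],0],[[0,-1,0],0],[[0,-1,0],0],[[0,-1,0],0],[[0,-1,0],0],[[0,-1,0],0],[[0,0,0],0]]'; python3 -c "
from h import *
snap('w2')"
```

```text
time: 3.4
ee_pos: [0.5169, -0.1499, 0.2984]
eef_rot: [1.0, 0.002, 0.0, -0.0]
ft_force: [-0.7, 0.5, -0.3]
width: 0.0869
grip_force: 0.0
time: 4.95
ee_pos: [0.4566, 0.1784, 0.2982]
eef_rot: [1.0, 0.001, -0.0, -0.0]
ft_force: [0.2, -1.1, -0.3]
width: 0.0872
grip_force: 0.0
```

View pics/w1.png

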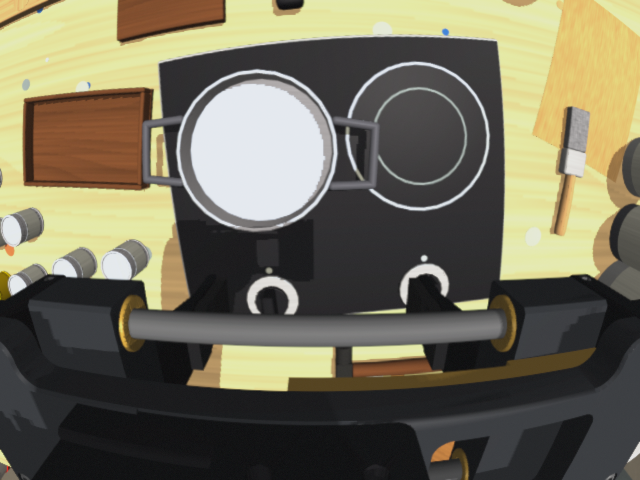

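View pics/w2.png

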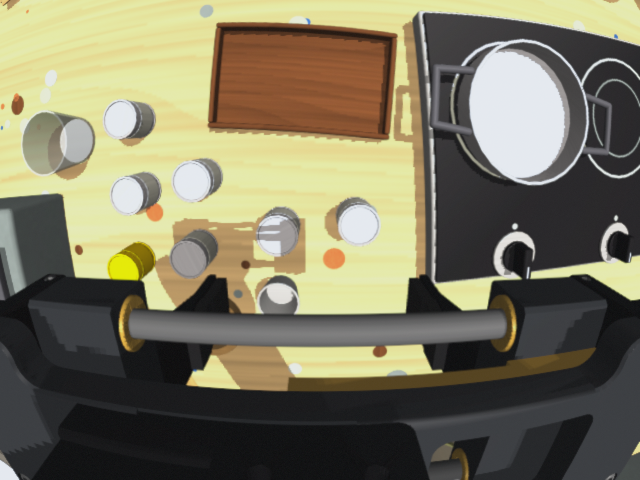

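In w1 the pot rim is centred near (257,150), the warming ring near (418,136), and the two knobs near (272,298) and (425,287). In w2 the tin lids are at (359,223), (277,235), (195,180), (188,258), (130,194) and (124,119), the cup is at (278,298), and the tray spans (209..396, 23..138).

```bash
python3 - <<'E'
from h import *
w1,w2=load('w1'),load('w2')
S=[(317,220),(331,200),(370,189),(342,178),(379,173),(410,181)]
D=[(311,281),(293,303),(249,315),(276,336),(230,340),(200,325)]
W=[(359,223),(277,235),(195,180),(188,258),(130,194),(124,119)]
for a,b,c in zip(S,D,W):
    rs=[ray('scene',a),ray('side',b),ray('wrist',c,w2)]
    print(tri(*rs).round(3), plane(rs[2],.062)[:2].round(3))
# pot rim: fit circle via threshold-free: edge points by hand
P=lambda uv,z,w: plane(ray('wrist',uv,w),z)[:2].round(3)
print('rim L,R,T,B w1',[P(u,.092,w1) for u in [(178,150),(336,150),(257,70),(257,230)]])
print('ring L,R,T,B',[P(u,.05,w1) for u in [(346,136),(489,136),(418,62),(418,210)]])
print('pot bars', P((147,152),.088,w1),P((374,156),.088,w1),P((436,98),.088,w2))
print('bar1 ends',P((145,122),.088,w1),P((149,186),.088,w1),'bar2',P((377,124),.088,w1),P((374,187),.088,w1))
print('plate corners',[P(u,.05,w1) for u in [(159,62),(497,41),(504,298)]], [P(u,.05,w2) for u in [(424,13),(434,281)]])
print('tray top corners',[P(u,.03,w2) for u in [(219,23),(396,35),(388,138),(209,127)]])
print('knobs dots',P((269,270),.05,w1),P((424,258),.05,w1), P((516,227),.05,w2))
print('cup',P((278,292),.045,w2),'tape?')
print('knob ring',[P(u,.05,w2) for u in [(516,254),(617,243)]],[P(u,.05,w1) for u in [(272,300),(425,288)]])
E
```

```text
[0.428 0.128 0.053] [0.43 0.13]
[0.415 0.228 0.055] [0.415 0.228]
[0.484 0.33  0.056] [0.483 0.327]
[0.383 0.347 0.054] [0.385 0.344]
[0.468 0.423 0.056] [0.469 0.419]
[0.567 0.428 0.055] [0.565 0.422]
rim L,R,T,B w1 [array([0.581, 0.007]), array([ 0.577, -0.169]), array([ 0.666, -0.084]), array([ 0.489, -0.081])]
ring L,R,T,B [array([ 0.593, -0.182]), array([ 0.603, -0.365]), array([ 0.688, -0.269]), array([ 0.505, -0.274])]
pot bars [0.581 0.049] [ 0.572 -0.21 ] [0.579 0.049]
bar1 ends [0.617 0.05 ] [0.541 0.049] bar2 [ 0.607 -0.213] [ 0.537 -0.211]
plate corners [array([0.695, 0.049]), array([ 0.73 , -0.377]), array([ 0.38 , -0.417])] [array([0.693, 0.05 ]), array([0.349, 0.025])]
tray top corners [array([0.684, 0.304]), array([0.666, 0.082]), array([0.532, 0.092]), array([0.547, 0.316])]
knobs dots [ 0.426 -0.088] [ 0.442 -0.287] [ 0.424 -0.09 ]
cup [0.333 0.231] tape?
knob ring [array([ 0.386, -0.096]), array([ 0.401, -0.301])] [array([ 0.384, -0.09 ]), array([ 0.4  , -0.292])]
```

```bash
cat >> h.py <<'E'
def rect(im,st,c,half,z,res=0.001):
    n=int(2*half/res); he=M['wrist']['hand_eye']; Rt=R.from_quat(st[1]).as_matrix()
    a=half-np.arange(n)*res
    X,Y=np.meshgrid(a+c[0],a+c[1],indexing='ij')   # row=-x, col=-y
    P=np.stack([X,Y,np.full_like(X,z)],-1)-st[0]; C=(P@Rt-he[:3,3])@he[:3,:3]
    n2=np.hypot(C[...,0],C[...,1]); k=f('wrist')*np.arctan2(n2,C[...,2])/n2
    return cv2.remap(im,(M['wrist']['cx']+k*C[...,0]).astype('f4'),(M['wrist']['cy']+k*C[...,1]).astype('f4'),1)
def circ(im,st,c,half,z,rad,tol=0.002,res=0.0005,p=20):
    g=cv2.GaussianBlur(cv2.cvtColor(rect(im,st,c,half,z,res),cv2.COLOR_RGB2GRAY),(5,5),1)
    h=cv2.HoughCircles(g,cv2.HOUGH_GRADIENT,1,20,param1=100,param2=p,minRadius=int((rad-tol)/res),maxRadius=int((rad+tol)/res))
    return [] if h is None else [(round(c[0]+half-q[1]*res,4),round(c[1]+half-q[0]*res,4),round(q[2]*res,4)) for q in h[0][:3]]
TINS=dict(a=(.428,.129),b=(.415,.228),c=(.483,.328),d=(.384,.345),e=(.468,.420),f=(.566,.425))
def weigh(n=10):
    F=[]
    for _ in range(n): F.append(sensors.read_state()['ft_force'][2]); vision.camera('side')
    return np.mean(F).round(2),np.std(F).round(2)
E
python3 - <<'E'
from h import *
for w in ('w2','w1'):
    im=cv2.imread(f'pics/{w}.png')[:,:,::-1].copy(); st=load(w)
    if w=='w2':
        for k,c in TINS.items(): print(k,circ(im,st,c,.05,.062,.026))
    print('pot',circ(im,st,(.578,-.081),.13,.092,.088,.004,.001)); print('ring',circ(im,st,(.597,-.272),.13,.05,.092,.003,.001))
print(weigh(6))
E
```

```text
a [(np.float32(0.4278), np.float32(0.1303), np.float32(0.0248))]
b []
c [(np.float32(0.4822), np.float32(0.3322), np.float32(0.0249))]
d [(np.float32(0.3827), np.float32(0.3443), np.float32(0.0242))]
e [(np.float32(0.4672), np.float32(0.4262), np.float32(0.026))]
f [(np.float32(0.5668), np.float32(0.4288), np.float32(0.025))]
pot [(np.float32(0.5775), np.float32(-0.0795), np.float32(0.0892)), (np.float32(0.5755), np.float32(-0.0515), np.float32(0.0847))]
ring [(np.float32(0.5965), np.float32(-0.2725), np.float32(0.0921))]
pot [(np.float32(0.5765), np.float32(-0.0775), np.float32(0.0881))]
ring [(np.float32(0.5945), np.float32(-0.2745), np.float32(0.09))]
(np.float64(0.24), np.float64(0.39))
```

```bash
python3 -m crank '[[[-0.32,0.54,1],0],[[-0.32,0.54,1],0],[[-0.32,0.54,1],0],[[0,0,1],0],[[0,0,1],0],[[0,0,1],0],[[0,0,1],0],[[0,0,1],0],[[0,0,0.73],0],[[0,0,0],0]]' 0.85 20
python3 -m crank '[[[0,0,0],0],[[0,0,0],0],[[0,0,0],0],[[0,0,0],0],[[0,0,-0.5],0],[[0,0,-1],0],[[0,0,-1],0],[[0,0,-1],0],[[0,0,-1],0],[[0,0,0],0],[[0,0,0],0]]' 0
python3 -c "
from h import *
print(weigh(8))"
```

```text
time: 6.55
ee_pos: [0.4268, 0.1281, 0.0354]
eef_rot: [1.0, -0.0, -0.001, 0.0]
ft_force: [0.2, -0.5, 0.7]
width: 0.0742
grip_force: 0.0
time: 7.92
ee_pos: [0.4277, 0.1287, 0.1715]
eef_rot: [1.0, -0.0, 0.0, 0.0]
ft_force: [0.0, -0.1, -0.4]
width: 0.0003
grip_force: 0.0
(np.float64(-0.17), np.float64(0.51))
```

The fingers closed on nothing, so I need to look.

```bash
python3 -m crank '[[[0,0,-1],0],[[0,0,-1],0],[[0,0,-1],0],[[0,0,-1],0],[[0,0,0],0]]' 1; python3 -c "
from h import *
snap('w3')"
```

```text
time: 8.95
ee_pos: [0.4288, 0.1292, 0.2933]
eef_rot: [1.0, -0.0, 0.002, -0.0]
ft_force: [-0.3, 0.5, -1.4]
width: 0.0426
grip_force: 0.0
```

View pics/w3.png

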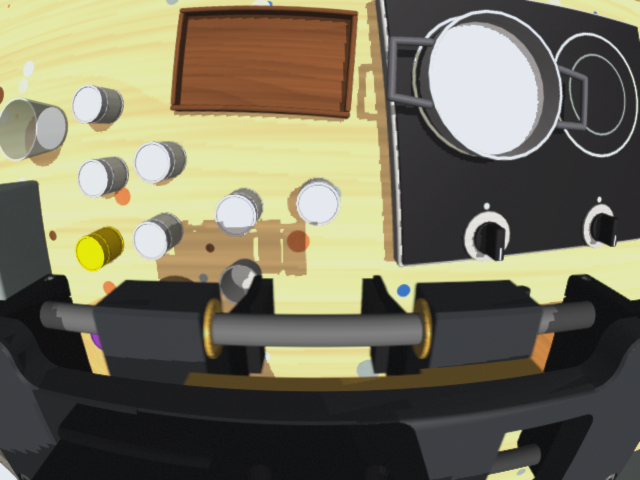

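Six tins are visible, with tin a at (318,202) and still upright.

```bash
python3 - <<'E'
from h import *
im=cv2.imread('pics/w3.png')[:,:,::-1].copy(); st=load('w3')
for c in [(.428,.129),(.415,.228),(.482,.331),(.383,.345),(.467,.425),(.567,.428)]: print(c,circ(im,st,c,.05,.062,.026))
print(plane(ray('wrist',(318,202),st),.062), wproj([.4288,.1292,.0],st), wproj([.4288,.1292,.2933-.0],st))
a=st; b=load('w2')
for u,v in [((318,202),(359,223)),((239,212),(277,235)),((98,105),(124,119))]: print(tri(ray('wrist',u,a),ray('wrist',v,b)))
E
```

```text
(0.428, 0.129) [(np.float32(0.4278), np.float32(0.1308), np.float32(0.0245))]
(0.415, 0.228) []
(0.482, 0.331) [(np.float32(0.4812), np.float32(0.3322), np.float32(0.0249))]
(0.383, 0.345) [(np.float32(0.3812), np.float32(0.3458), np.float32(0.0249))]
(0.467, 0.425) [(np.float32(0.4662), np.float32(0.4258), np.float32(0.0243))]
(0.567, 0.428) [(np.float32(0.5662), np.float32(0.4282), np.float32(0.0245))]
[0.42887065 0.12942512 0.062     ] [318.14819301 194.26983105] [318.58718232 271.51621814]
[0.42828844 0.12926187 0.05675632]
[0.4115039  0.2289168  0.04163622]
[ 0.57574345  0.48199438 -0.04703079]
```

The tin is exactly where I expected it, so I probably lifted before the grip had built up. I'll try again a little lower and wait longer.

```bash
python3 -m crank '[[[0,0,1],0],[[0,0,1],0],[[0,0,1],0],[[0,0,1],0],[[0,0,1],0],[[0,0,1],0],[[0,0,1],0],[[0,0,1],0],[[0,0,0.83],0],[[0,0,0],0]]' 0.85 20
python3 -m crank '[[[0,0,0],0],[[0,0,0],0],[[0,0,0],0],[[0,0,0],0]]' 0
python3 -m crank '[[[0,0,0],0],[[0,0,0],0],[[0,0,0],0],[[0,0,0],0]]'
```

```text
time: 10.25
ee_pos: [0.4255, 0.1283, 0.0244]
eef_rot: [1.0, 0.0, -0.002, 0.0]
ft_force: [0.3, 0.4, 0.6]
width: 0.0738
grip_force: 0.0
time: 10.75
ee_pos: [0.4284, 0.1288, 0.0271]
eef_rot: [1.0, -0.0, 0.001, 0.0]
ft_force: [-0.4, -0.1, 6.1]
width: 0.0505
grip_force: 20.0
time: 11.25
ee_pos: [0.4284, 0.1288, 0.0271]
eef_rot: [1.0, -0.0, 0.001, 0.0]
ft_force: [-0.6, -1.1, 6.7]
width: 0.0504
grip_force: 20.0
```

```bash
python3 -m crank '[[[0,0,-0.3],0],[[0,0,-0.6],0],[[0,0,-0.8],0],[[0,0,-1],0],[[0,0,-1],0],[[0,0,-1],0],[[0,0,0],0],[[0,0,0],0]]'
python3 -c "
from h import *
print(weigh(8), sensors.read_state()['width'])"
```

```text
time: 12.25
ee_pos: [0.4274, 0.1286, 0.1671]
eef_rot: [1.0, -0.0, -0.0, 0.0]
ft_force: [-1.0, -0.5, -1.8]
width: 0.0498
grip_force: 20.0
(np.float64(-0.67), np.float64(0.64)) 0.05056038484580866
```

```bash
python3 -c "
from h import *
print(weigh(12), sensors.read_state()['joint_torque'])"
```

```text
(np.float64(-0.5), np.float64(0.5)) [ 2.70133760e-04 -3.04510832e+01  3.69053464e-01 -3.82167327e+01
  1.08202285e-02 -8.29743873e-02 -5.60623471e-05]
```

Tin a weighs about 0.5 N, so it's empty. It goes to tray slot A (0.644, 0.258).

```bash
python3 -m crank '[[[0.9,-0.54,0],0],[[0.9,-0.54,0],0],[[0.9,-0.54,0],0],[[0.9,-0.54,0],0],[[0.9,-0.54,0],0],[[0.9,-0.54,0],0],[[0.9,-0.54,0],0],[[0.9,-0.54,0],0],[[0,0,1],0],[[0,0,1],0],[[0,0,1],0],[[0,0,0.6],0]]'
python3 -m crank '[[[0,0,0.4],0],[[0,0,0.3],0],[[0,0,0],0],[[0,0,0],0]]'
```

```text
time: 14.75
ee_pos: [0.6433, 0.2578, 0.0576]
eef_rot: [1.0, -0.0, -0.001, 0.0]
ft_force: [0.7, -1.0, -0.1]
width: 0.0504
grip_force: 20.0
time: 15.25
ee_pos: [0.6443, 0.2586, 0.0394]
eef_rot: [1.0, -0.0, 0.001, -0.0]
ft_force: [-0.0, -0.2, -0.0]
width: 0.0507
grip_force: 20.0
```

```bash
python3 -m crank '[[[0,0,0.17],0],[[0,0,0],0]]'; python3 -m crank '[[[0,0,0],0],[[0,0,0],0],[[0,0,0],0],[[0,0,-1],0],[[0,0,-1],0],[[0,0,-1],0],[[0,0,-1],0],[[-1,0.13,-1],0],[[-1,0.13,-1],0],[[-1,0.13,0],0],[[-1,0.13,0],0]]' 0.85
python3 -m crank '[[[-1,0.13,0],0],[[-1,0.13,0],0],[[-1,0.13,0],0],[[-0.65,0.11,0],0],[[0,0,0],0],[[0,0,0],0]]'
python3 - <<'E'
from h import *
print(weigh(10))
im,st=snap('w4')
for c in [(.644,.258),(.415,.228),(.482,.331),(.383,.345),(.467,.425),(.567,.428)]: print(c,circ(im,st,c,.05,.069 if c[0]>.6 else .062,.026,p=15))
E
```

```text
time: 15.5
ee_pos: [0.6441, 0.2589, 0.0338]
eef_rot: [1.0, 0.0, 0.0, -0.0]
ft_force: [0.4, 0.7, 2.2]
width: 0.0505
grip_force: 20.0
time: 16.88
ee_pos: [0.5229, 0.2427, 0.2138]
eef_rot: [1.0, -0.0, 0.0, 0.0]
ft_force: [0.0, -0.1, 0.4]
width: 0.0738
grip_force: 0.0
time: 17.62
ee_pos: [0.4151, 0.2277, 0.2136]
eef_rot: [1.0, -0.0, 0.0, 0.0]
ft_force: [-0.4, 0.3, -0.7]
width: 0.074
grip_force: 0.0
(np.float64(-0.24), np.float64(0.33))
(0.644, 0.258) []
(0.415, 0.228) [(np.float32(0.4128), np.float32(0.2288), np.float32(0.0261))]
(0.482, 0.331) [(np.float32(0.4812), np.float32(0.3333), np.float32(0.025))]
(0.383, 0.345) [(np.float32(0.3968), np.float32(0.3333), np.float32(0.0249))]
(0.467, 0.425) [(np.float32(0.4652), np.float32(0.4208), np.float32(0.0266))]
(0.567, 0.428) [(np.float32(0.5652), np.float32(0.4298), np.float32(0.0245))]
```

```bash
python3 -m crank '[[[0,0,1],0],[[0,0,1],0],[[0,0,1],0],[[0,0,1],0],[[0,0,1],0],[[0,0,1],0],[[0,0,0.24],0],[[0,0,0],0]]'
python3 -m crank '[[[0,0,0],0],[[0,0,0],0],[[0,0,0],0],[[0,0,0],0],[[0,0,0],0],[[0,0,-0.4],0],[[0,0,-0.6],0],[[0,0,-1],0],[[0,0,-1],0],[[0,0,-1],0],[[0,0,-1],0],[[0,0,0],0]]' 0
python3 -m crank '[[[0,0,0],0],[[0,0,0],0]]'
python3 -c "
from h import *
print(weigh(10))"
```

```text
time: 19.18
ee_pos: [0.4144, 0.2279, 0.0266]
eef_rot: [1.0, -0.0, -0.0, -0.0]
ft_force: [0.1, 0.5, -0.2]
width: 0.0735
grip_force: 0.0
time: 20.68
ee_pos: [0.4154, 0.2286, 0.1791]
eef_rot: [1.0, 0.0, 0.002, -0.001]
ft_force: [-0.2, -0.2, -2.2]
width: 0.0505
grip_force: 20.0
time: 20.92
ee_pos: [0.4137, 0.2274, 0.1754]
eef_rot: [1.0, 0.0, -0.001, 0.0]
ft_force: [-0.7, -0.3, -2.0]
width: 0.0505
grip_force: 20.0
(np.float64(-1.81), np.float64(0.35))
```

Tin b weighs about 1.8 N, so it's full. It goes to pot slot P1 (0.629, -0.079).

```bash
python3 -m crank '[[[0.65,0.93,0],0],[[0.65,0.93,0],0],[[0.65,0.93,0],0],[[0.65,0.93,0],0],[[0.65,0.93,0],0],[[0.65,0.93,0],0],[[0.65,0.93,0],0],[[0.65,0.93,0],0],[[0.65,0.93,0],0],[[0.65,0.93,0],0],[[0.65,0.93,0],0],[[0,0,0],0]]'
python3 -m crank '[[[0,0,1],0],[[0,0,1],0],[[0,0,0.7],0],[[0,0,0.3],0],[[0,0,0.1],0],[[0,0,0],0],[[0,0,0],0]]'
```

```text
time: 22.92
ee_pos: [0.6293, -0.0824, 0.1752]
eef_rot: [1.0, -0.002, -0.0, 0.0]
ft_force: [0.1, 0.1, -2.4]
width: 0.0505
grip_force: 20.0
time: 23.8
ee_pos: [0.6293, -0.0791, 0.0841]
eef_rot: [1.0, -0.0, 0.001, 0.0]
ft_force: [0.3, -0.1, -1.7]
width: 0.0504
grip_force: 20.0
```

```bash
python3 -m crank '[[[0,0,0.1],0],[[0,0,0],0]]'; python3 -m crank '[[[0,0,0],0],[[0,0,0],0],[[0,0,0],0],[[0,0,-1],0],[[0,0,-1],0],[[0,0,-1],0],[[0,0,-1],0],[[0,0,-0.5],0],[[-0.4,-1,0],0],[[-0.4,-1,0],0],[[-0.4,-1,0],0],[[-0.4,-1,0],0]]' 0.75
python3 -m crank '[[[-0.4,-1,0],0],[[-0.4,-1,0],0],[[-0.4,-1,0],0],[[-0.4,-1,0],0],[[-0.4,-1,0],0],[[-0.4,-1,0],0],[[-0.4,-1,0],0],[[-0.4,-1,0],0],[[-0.1,-1,0],0],[[0,-0.7,0],0],[[0,0,0],0]]'
python3 - <<'E'
from h import *
im,st=snap('w5'); print(st[0])
for c in [(.644,.258),(.482,.331),(.383,.345),(.467,.425),(.567,.428)]: print(c,circ(im,st,c,.05,.069 if c[0]>.6 else .062,.026,p=15))
E
```

```text
time: 24.05
ee_pos: [0.6292, -0.0791, 0.0808]
eef_rot: [1.0, -0.0, 0.001, 0.0]
ft_force: [-0.2, 0.7, 1.4]
width: 0.0507
grip_force: 20.0
time: 25.55
ee_pos: [0.5801, 0.0417, 0.2145]
eef_rot: [1.0, -0.0, -0.0, 0.0]
ft_force: [-0.2, 0.5, 0.5]
width: 0.0654
grip_force: 0.0
time: 26.92
ee_pos: [0.4808, 0.3332, 0.2144]
eef_rot: [1.0, 0.001, -0.001, -0.0]
ft_force: [-0.6, -0.4, 0.5]
width: 0.065
grip_force: 0.0
[0.48082958 0.33319806 0.21442979]
(0.644, 0.258) [(np.float32(0.6428), np.float32(0.2588), np.float32(0.0255))]
(0.482, 0.331) [(np.float32(0.4808), np.float32(0.3348), np.float32(0.025))]
(0.383, 0.345) [(np.float32(0.3838), np.float32(0.3452), np.float32(0.0244))]
(0.467, 0.425) [(np.float32(0.4672), np.float32(0.4248), np.float32(0.0249))]
(0.567, 0.428) [(np.float32(0.6162), np.float32(0.4482), np.float32(0.0272))]
```

View pics/w5.png

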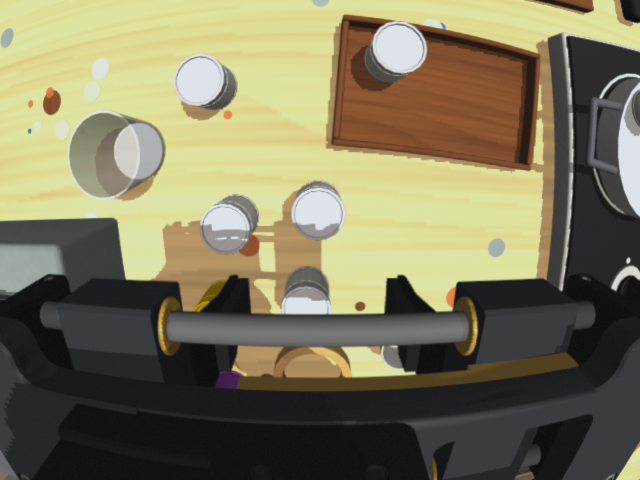

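The w5 view shows tin a upright in the tray at (398,48), with c (318,212), e (228,228) and d (305,303) unmoved. Tin f, at (200,81), was knocked aside, so I'll re-measure it later. Next I pick c.

```bash
python3 -m crank '[[[0,0,1],0],[[0,0,1],0],[[0,0,1],0],[[0,0,1],0],[[0,0,1],0],[[0,0,1],0],[[0,0,0.26],0],[[0,0,0],0]]'
python3 -m crank '[[[0,0,0],0],[[0,0,0],0],[[0,0,0],0],[[0,0,0],0],[[0,0,-0.4],0],[[0,0,-0.6],0],[[0,0,-1],0],[[0,0,-1],0],[[0,0,-1],0],[[0,0,-1],0],[[0,0,0],0],[[0,0,0],0]]' 0
python3 -m crank '[[[0,0,0],0],[[0,0,0],0]]'
python3 -c "
from h import *
print(weigh(10))
im,st=load('w5'),0
im=cv2.imread('pics/w5.png')[:,:,::-1].copy(); st=load('w5'); print(circ(im,st,(.585,.45),.06,.062,.026), plane(ray('wrist',(200,81),st),.062))"
```

```text
time: 27.98
ee_pos: [0.4821, 0.3312, 0.0277]
eef_rot: [1.0, -0.0, -0.0, 0.0]
ft_force: [-0.2, 0.0, 0.9]
width: 0.0654
grip_force: 0.0
time: 29.48
ee_pos: [0.4816, 0.3316, 0.1773]
eef_rot: [1.0, -0.0, -0.0, 0.0]
ft_force: [-0.4, 0.4, -1.0]
width: 0.05
grip_force: 20.0
time: 29.72
ee_pos: [0.4815, 0.3316, 0.1768]
eef_rot: [1.0, -0.0, -0.0, 0.0]
ft_force: [-0.4, -0.0, -1.2]
width: 0.0502
grip_force: 20.0
(np.float64(-0.38), np.float64(0.35))
[(np.float32(0.6122), np.float32(0.4448), np.float32(0.025))] [0.61229147 0.4454342  0.062     ]
```

Tin c weighs about 0.4 N, so it's empty. It goes to tray slot C (0.580, 0.263).

```bash
python3 -m crank '[[[0.82,0.57,0],0],[[0.82,0.57,0],0],[[0.82,0.57,0],0],[[0.82,0.57,0],0],[[0,0,0],0],[[0,0,1],0],[[0,0,1],0],[[0,0,1],0],[[0,0,1],0],[[0,0,0.55],0],[[0,0,0.2],0],[[0,0,0],0]]'
python3 -m crank '[[[0,0,0],0]]'
```

```text
time: 31.72
ee_pos: [0.5805, 0.2641, 0.0358]
eef_rot: [1.0, 0.0, 0.001, -0.0]
ft_force: [0.6, 0.4, -1.3]
width: 0.0502
grip_force: 20.0
time: 31.85
ee_pos: [0.5807, 0.2638, 0.0358]
eef_rot: [1.0, -0.0, 0.001, -0.0]
ft_force: [0.4, 0.4, 0.0]
width: 0.0501
grip_force: 20.0
```

```bash
python3 -m crank '[[[0,0,0.05],0],[[0,0,0],0],[[0,0,0],0],[[0,0,0],0],[[0,0,-1],0],[[0,0,-1],0],[[0,0,-1],0],[[0,0,-1],0],[[-0.9,-0.3,-1],0],[[-0.9,-0.4,-1],0],[[-0.9,-0.4,0],0],[[-0.9,-0.4,0],0]]' 0.75
python3 -m crank '[[[-0.9,-0.4,0],0],[[-0.9,-0.4,0],0],[[-0.9,-0.4,0],0],[[-0.27,0,0],0],[[0,0,0],0]]'
python3 - <<'E'
from h import *
im,st=snap('w6'); print(st[0])
for c in [(.383,.345),(.467,.425),(.612,.445)]: print(c,circ(im,st,c,.05,.062,.026,p=15))
E
```

```text
time: 33.35
ee_pos: [0.4714, 0.309, 0.2139]
eef_rot: [1.0, -0.0, 0.0, -0.0]
ft_force: [-0.5, 0.2, -0.2]
width: 0.0655
grip_force: 0.0
time: 33.98
ee_pos: [0.3832, 0.3442, 0.2136]
eef_rot: [1.0, -0.0, 0.0, 0.0]
ft_force: [0.7, -0.5, -0.0]
width: 0.0653
grip_force: 0.0
[0.38319624 0.34424264 0.21358172]
(0.383, 0.345) [(np.float32(0.3828), np.float32(0.3473), np.float32(0.0244))]
(0.467, 0.425) [(np.float32(0.4672), np.float32(0.4252), np.float32(0.0245))]
(0.612, 0.445) []
```

View pics/w6.png

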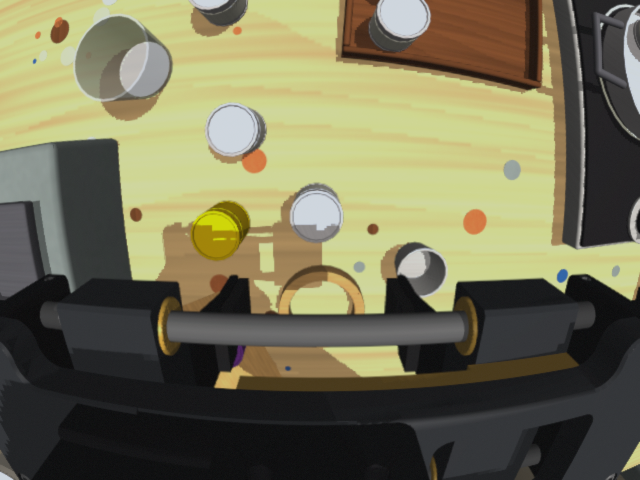

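w6 shows d at (317,215), well clear of the yellow decoy (218,232) and the cup (421,268). Picking d.

```bash
python3 -m crank '[[[0,-0.05,1],0],[[0,0,1],0],[[0,0,1],0],[[0,0,1],0],[[0,0,1],0],[[0,0,1],0],[[0,0,0.25],0],[[0,0,0],0]]'
python3 -m crank '[[[0,0,0],0],[[0,0,0],0],[[0,0,0],0],[[0,0,0],0],[[0,0,-0.4],0],[[0,0,-0.6],0],[[0,0,-1],0],[[0,0,-1],0],[[0,0,-1],0],[[0,0,-1],0],[[0,0,0],0],[[0,0,0],0]]' 0
python3 -m crank '[[[0,0,0],0],[[0,0,0],0]]'
python3 -c "
from h import *
print(weigh(10),sensors.read_state()['ee_pos'])"
```

```text
time: 35.02
ee_pos: [0.3836, 0.3459, 0.0261]
eef_rot: [1.0, -0.0, -0.0, 0.0]
ft_force: [-1.0, -0.5, 1.8]
width: 0.0654
grip_force: 0.0
time: 36.52
ee_pos: [0.3829, 0.3458, 0.1759]
eef_rot: [1.0, -0.0, 0.0, 0.0]
ft_force: [-0.2, -0.8, -1.9]
width: 0.051
grip_force: 20.0
time: 36.78
ee_pos: [0.3828, 0.3457, 0.1753]
eef_rot: [1.0, -0.0, -0.0, 0.0]
ft_force: [0.7, -0.2, 0.2]
width: 0.0506
grip_force: 20.0
(np.float64(-0.43), np.float64(0.36)) [0.38315299 0.34595305 0.17589139]
```

Tin d is empty too. It goes to tray slot B (0.634, 0.135).

```bash
python3 -m crank '[[[0.93,0.78,0],0],[[0.93,0.78,0],0],[[0.93,0.78,0],0],[[0.93,0.78,0],0],[[0.93,0.78,0],0],[[0.93,0.78,0],0],[[0.93,0.78,0],0],[[0.93,0.78,0],0],[[0.93,0.79,0],0],[[0,0,0],0]]'
python3 -m crank '[[[0,0,1],0],[[0,0,1],0],[[0,0,1],0],[[0,0,1],0],[[0,0,0.5],0],[[0,0,0.17],0],[[0,0,0],0],[[0,0,0],0]]'
```

```text
time: 38.52
ee_pos: [0.6358, 0.1317, 0.175]
eef_rot: [1.0, -0.002, -0.0, 0.001]
ft_force: [-0.2, 0.5, -0.7]
width: 0.0503
grip_force: 20.0
time: 39.52
ee_pos: [0.6349, 0.1353, 0.0371]
eef_rot: [1.0, -0.0, 0.001, -0.0]
ft_force: [-0.7, 0.0, 0.4]
width: 0.0507
grip_force: 20.0
```

```bash
python3 -m crank '[[[0,0,0.1],0],[[0,0,0],0],[[0,0,0],0],[[0,0,0],0],[[0,0,-1],0],[[0,0,-1],0],[[0,0,-1],0],[[0,0,-1],0],[[-0.6,-1,-1],0],[[-0.6,-1,-1],0],[[-0.6,-1,0],0],[[-0.6,-1,0],0]]' 0.75
python3 -m crank '[[[-0.6,-1,0],0],[[-0.6,-1,0],0],[[-0.6,-1,0],0],[[-0.6,-1,0],0],[[-0.6,-1,0],0],[[-0.2,-0.66,0],0],[[0,0,0],0]]'
python3 - <<'E'
from h import *
im,st=snap('w7'); print(st[0])
for c in [(.467,.425),(.612,.445)]: print(c,circ(im,st,c,.05,.062,.026,p=15))
E
```

```text
time: 41.02
ee_pos: [0.5617, 0.2561, 0.2134]
eef_rot: [1.0, -0.0, 0.001, -0.0]
ft_force: [-0.1, -0.2, 0.2]
width: 0.0653
grip_force: 0.0
time: 41.9
ee_pos: [0.465, 0.4263, 0.2127]
eef_rot: [1.0, 0.001, -0.0, -0.0]
ft_force: [1.1, -0.5, -0.5]
width: 0.0654
grip_force: 0.0
[0.46499771 0.42633574 0.21273979]
(0.467, 0.425) [(np.float32(0.4672), np.float32(0.4272), np.float32(0.0244))]
(0.612, 0.445) [(np.float32(0.6138), np.float32(0.4488), np.float32(0.0244))]
```

```bash
python3 - <<'E'
from h import *
a,b=load('w5'),load('w6')
print(tri(ray('wrist',(116,219),a),ray('wrist',(117,139),b)), tri(ray('wrist',(62,195),load('w2')),ray('wrist',(116,219),a)), plane(ray('wrist',(131,288),b),0))
E
```

```text
[0.46740005 0.57976802 0.00939999] [ 0.46487634  0.58651704 -0.00105245] [ 2.76872588e-01  5.88500919e-01 -5.55111512e-17]
```

The press's near face is at y≈0.58 and the gripper body reaches y≈0.52, so there's room. Picking e.

```bash
python3 -m crank '[[[0,0,1],0],[[0,0,1],0],[[0,0,1],0],[[0,0,1],0],[[0,0,1],0],[[0,0,1],0],[[0,0,0.23],0],[[0,0,0],0]]'
python3 -m crank '[[[0,0,0],0],[[0,0,0],0],[[0,0,0],0],[[0,0,0],0],[[0,0,-0.4],0],[[0,0,-0.6],0],[[0,0,-1],0],[[0,0,-1],0],[[0,0,-1],0],[[0,0,-1],0],[[0,0,0],0],[[0,0,0],0]]' 0
python3 -m crank '[[[0,0,0],0],[[0,0,0],0]]'
python3 -c "
from h import *
print(weigh(10),sensors.read_state()['ee_pos'])"
```

```text
time: 42.95
ee_pos: [0.467, 0.4243, 0.0264]
eef_rot: [1.0, -0.001, 0.0, 0.0]
ft_force: [-0.2, -0.3, 0.1]
width: 0.065
grip_force: 0.0
time: 44.45
ee_pos: [0.4659, 0.4245, 0.1754]
eef_rot: [1.0, -0.0, -0.0, 0.0]
ft_force: [-0.3, -0.4, -1.3]
width: 0.0508
grip_force: 20.0
time: 44.7
ee_pos: [0.466, 0.4245, 0.175]
eef_rot: [1.0, -0.0, -0.001, 0.001]
ft_force: [-0.5, -0.1, -1.5]
width: 0.0507
grip_force: 20.0
(np.float64(-1.5), np.float64(0.33)) [0.46624278 0.42488519 0.17592323]
```

Tin e is full. It goes to pot slot P2 (0.525, -0.079).

```bash
python3 -m crank '[[[0.12,0.99,0],0],[[0.12,0.99,0],0],[[0.12,0.99,0],0],[[0.12,0.99,0],0],[[0.12,0.99,0],0],[[0.12,0.99,0],0],[[0.12,0.99,0],0],[[0.12,0.99,0],0],[[0.12,0.99,0],0],[[0.12,0.99,0],0],[[0.12,0.99,0],0],[[0.12,0.99,0],0]]'
python3 -m crank '[[[0.12,0.99,0],0],[[0.12,0.99,0],0],[[0.12,0.99,0],0],[[0.12,0.99,0],0],[[0.12,0.94,0],0],[[0,0,0],0],[[0,0,0],0]]'
python3 -m crank '[[[0,0,1],0],[[0,0,1],0],[[0,0,0.7],0],[[0,0,0.3],0],[[0,0,0.1],0],[[0,0,0],0],[[0,0,0],0]]'
```

```text
time: 46.7
ee_pos: [0.5095, 0.0675, 0.1761]
eef_rot: [1.0, -0.0, 0.0, 0.0]
ft_force: [0.2, 0.7, -1.3]
width: 0.0508
grip_force: 20.0
time: 47.58
ee_pos: [0.5274, -0.0777, 0.176]
eef_rot: [1.0, 0.0, 0.0, -0.0]
ft_force: [0.1, -0.1, -1.6]
width: 0.0502
grip_force: 20.0
time: 48.45
ee_pos: [0.5279, -0.0786, 0.0837]
eef_rot: [1.0, -0.0, 0.001, 0.0]
ft_force: [0.1, -1.4, -2.8]
width: 0.0505
grip_force: 20.0
```

```bash
python3 -m crank '[[[0,0,0.1],0],[[0,0,0],0],[[0,0,0],0],[[0,0,0],0],[[0,0,-1],0],[[0,0,-1],0],[[0,0,-1],0],[[0,0,-1],0],[[0,0,-0.5],0],[[0.16,-1,0],0],[[0.16,-1,0],0],[[0.16,-1,0],0]]' 0.75
python3 -m crank '[[[0.16,-1,0],0],[[0.16,-1,0],0],[[0.16,-1,0],0],[[0.16,-1,0],0],[[0.16,-1,0],0],[[0.16,-1,0],0],[[0.16,-1,0],0],[[0.16,-1,0],0],[[0.16,-1,0],0],[[0.16,-1,0],0],[[0.16,-1,0],0],[[0.16,-1,0],0]]'
python3 -m crank '[[[0.16,-1,0],0],[[0.16,-1,0],0],[[0.16,-0.5,0],0],[[0,0,0],0],[[0,0,0],0]]'
python3 - <<'E'
from h import *
im,st=snap('w8'); print(st[0])
print(circ(im,st,(.612,.445),.05,.062,.026,p=15))
E
```

```text
time: 49.95
ee_pos: [0.5416, 0.0123, 0.2143]
eef_rot: [1.0, -0.0, -0.0, 0.0]
ft_force: [-0.0, -0.9, 0.1]
width: 0.065
grip_force: 0.0
time: 51.45
ee_pos: [0.5994, 0.3722, 0.2139]
eef_rot: [1.0, -0.0, -0.0, 0.0]
ft_force: [-0.1, -0.3, -0.1]
width: 0.0653
grip_force: 0.0
time: 52.08
ee_pos: [0.614, 0.4455, 0.2145]
eef_rot: [1.0, -0.0, -0.0, 0.0]
ft_force: [-0.3, -1.0, 0.3]
width: 0.0655
grip_force: 0.0
[0.61404881 0.44554188 0.21453069]
[(np.float32(0.6138), np.float32(0.4482), np.float32(0.026))]
```

View pics/w8.png

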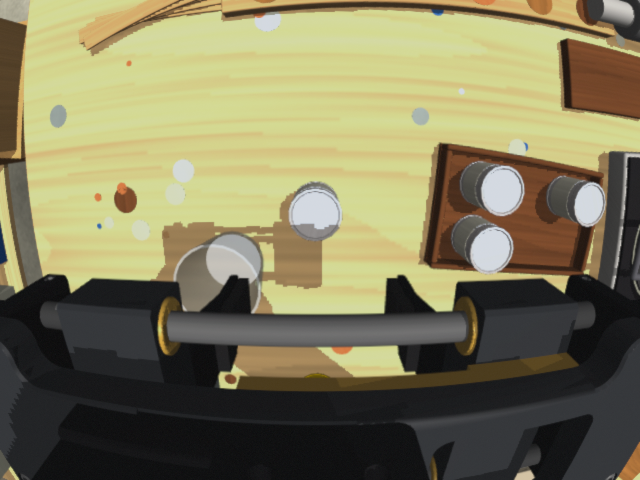

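w8 shows f at (315,215), clear of the beaker, and three tins upright in the tray. Picking f.

```bash
python3 -m crank '[[[0,-0.05,1],0],[[0,0,1],0],[[0,0,1],0],[[0,0,1],0],[[0,0,1],0],[[0,0,1],0],[[0,0,0.25],0],[[0,0,0],0]]'
python3 -m crank '[[[0,0,0],0],[[0,0,0],0],[[0,0,0],0],[[0,0,0],0],[[0,0,-0.4],0],[[0,0,-0.6],0],[[0,0,-1],0],[[0,0,-1],0],[[0,0,-1],0],[[0,0,-1],0],[[0,0,0],0],[[0,0,0],0]]' 0
python3 -m crank '[[[0,0,0],0],[[0,0,0],0]]'
python3 -c "
from h import *
print(weigh(10),sensors.read_state()['ee_pos'])"
```

```text
time: 53.12
ee_pos: [0.6142, 0.4475, 0.028]
eef_rot: [1.0, -0.0, 0.0, 0.0]
ft_force: [-0.6, -0.6, 0.5]
width: 0.0652
grip_force: 0.0
time: 54.62
ee_pos: [0.6135, 0.4478, 0.1768]
eef_rot: [1.0, 0.0, -0.0, 0.0]
ft_force: [-0.3, -0.4, -1.9]
width: 0.05
grip_force: 20.0
time: 54.88
ee_pos: [0.6136, 0.4477, 0.1764]
eef_rot: [1.0, -0.0, -0.001, 0.001]
ft_force: [-0.3, -0.2, -1.0]
width: 0.0495
grip_force: 20.0
(np.float64(-1.78), np.float64(0.5)) [0.61385055 0.44796982 0.17744867]
```

Tin f is full, the third full one. With only three in the pot it fits at (0.578, -0.045) with no turn of the gripper.

```bash
python3 -m crank '[[[-0.07,0.97,0],0],[[-0.07,0.97,0],0],[[-0.07,0.97,0],0],[[-0.07,0.97,0],0],[[-0.07,0.97,0],0],[[-0.07,0.97,0],0],[[-0.07,0.97,0],0],[[-0.07,0.97,0],0],[[-0.07,0.97,0],0],[[-0.07,0.97,0],0],[[-0.07,0.97,0],0],[[-0.07,0.97,0],0]]'
python3 -m crank '[[[-0.07,0.97,0],0],[[-0.07,0.97,0],0],[[-0.07,0.97,0],0],[[-0.07,0.97,0],0],[[-0.06,0.91,0],0],[[0,0,0],0],[[0,0,0],0]]'
python3 -c "
from h import *
im,st=snap('w9'); print(st[0])
print(circ(im,st,(.577,-.079),.13,.092,.088,.004,.001))
for c in [(.629,-.079),(.528,-.079)]: print(circ(im,st,c,.04,.116,.026,p=15))"
```

```text
time: 56.88
ee_pos: [0.5885, 0.0979, 0.1777]
eef_rot: [1.0, -0.0, 0.0, 0.0]
ft_force: [0.2, 0.3, -2.3]
width: 0.0499
grip_force: 20.0
time: 57.75
ee_pos: [0.5785, -0.0441, 0.1776]
eef_rot: [1.0, 0.0, 0.0, -0.0]
ft_force: [0.2, -0.1, -2.0]
width: 0.0497
grip_force: 20.0
[ 0.57846788 -0.04406067  0.1776264 ]
[(np.float32(0.5775), np.float32(-0.0795), np.float32(0.0892))]
[(np.float32(0.6278), np.float32(-0.0768), np.float32(0.0245))]
[]
```

```bash
python3 -m crank '[[[0,0,1],0],[[0,0,1],0],[[0,0,0.7],0],[[0,0,0.3],0],[[0,0,0.2],0],[[0,0,0],0],[[0,0,0],0]]'
python3 -m crank '[[[0,0,0],0],[[0,0,0],0],[[0,0,0],0],[[0,0,-1],0],[[0,0,-1],0],[[0,0,-1],0],[[0,0,-1],0],[[0,0,-1],0],[[0,0,0],0]]' 0.72
python3 -c "
from h import *
im,st=snap('w10'); print(st[0])
P=lambda uv,z: plane(ray('wrist',uv,st),z)[:2].round(3)
print(circ(im,st,(.577,-.079),.13,.092,.088,.004,.001),circ(im,st,(.596,-.273),.13,.05,.092,.003,.001))"
```

```text
time: 58.68
ee_pos: [0.579, -0.0447, 0.0822]
eef_rot: [1.0, 0.0, 0.001, 0.0]
ft_force: [-1.1, 0.8, 0.0]
width: 0.0501
grip_force: 20.0
time: 59.8
ee_pos: [0.5796, -0.0449, 0.234]
eef_rot: [1.0, -0.0, 0.002, 0.0]
ft_force: [0.2, 0.9, -0.1]
width: 0.0623
grip_force: 0.0
[ 0.5796343  -0.04488658  0.23398547]
[(np.float32(0.5775), np.float32(-0.0795), np.float32(0.0892))] [(np.float32(0.5945), np.float32(-0.2735), np.float32(0.09))]
```

View pics/w10.png

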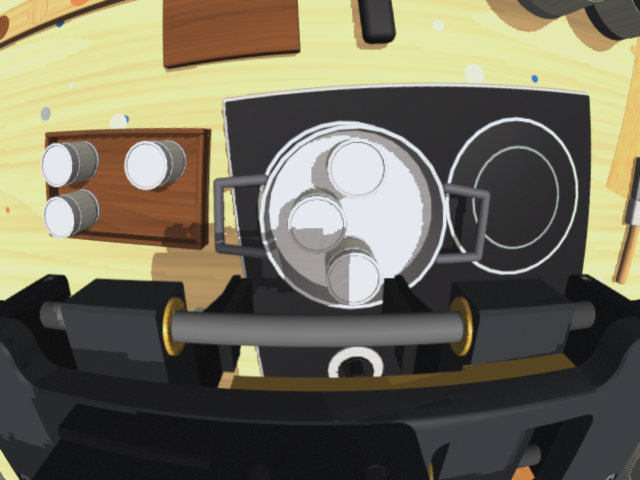

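w10 shows three tins upright in the pot at (356,167), (317,222) and (353,275), and three in the tray. The pot's -y bar is near (484,225). I'll straddle that bar next.

```bash
python3 -m crank '[[[-0.03,0.93,0],0],[[-0.03,0.93,0],0],[[-0.03,0.93,0],0],[[-0.03,0.93,0],0],[[-0.03,0.93,0],0],[[-0.03,0.92,0],0],[[0,0,0],0],[[0,0,0],0]]' 0.35 8
python3 -c "
from h import *
im,st=snap('w11'); print(st[0])
P=lambda uv,z,s: plane(ray('wrist',uv,s),z)[:2].round(3)
s=load('w10'); print([P(u,.088,s) for u in [(486,195),(482,258)]])
cv2.imwrite('pics/w11c.png',cv2.resize(im[80:330,180:480,::-1],None,fx=2,fy=2))"
```

```text
time: 60.85
ee_pos: [0.5728, -0.211, 0.2306]
eef_rot: [1.0, 0.0, -0.001, -0.0]
ft_force: [0.1, 0.1, 0.2]
width: 0.0304
grip_force: 0.0
[ 0.57283894 -0.21098707  0.23055596]
[array([ 0.604, -0.211]), array([ 0.538, -0.214])]
```

View pics/w11c.png

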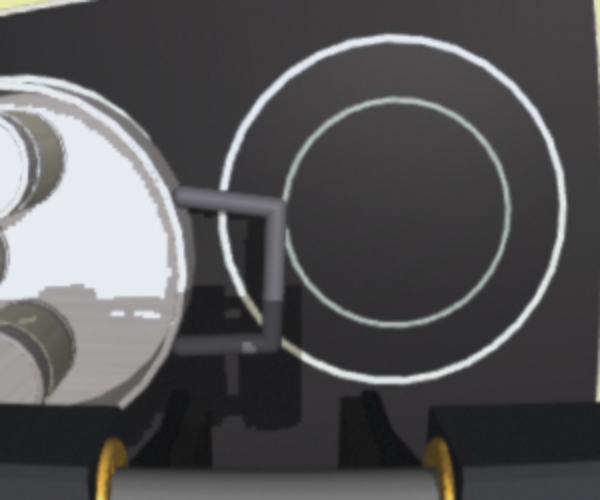

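The bar is at crop (273,275), directly under the TCP. I'll descend and grip it gently.

```bash
python3 -m crank '[[[0,0,1],0],[[0,0,1],0],[[0,0,1],0],[[0,0,1],0],[[0,0,0.8],0],[[0,0,0.55],0],[[0,0,0],0],[[0,0,0],0]]'
python3 -m crank '[[[0,0,0],0],[[0,0,0],0],[[0,0,0],0],[[0,0,0],0],[[0,0,0],0]]' 0 10
```

```text
time: 61.9
ee_pos: [0.5737, -0.212, 0.072]
eef_rot: [1.0, 0.0, 0.001, 0.0]
ft_force: [-0.2, 0.4, 0.6]
width: 0.0306
grip_force: 0.0
time: 62.52
ee_pos: [0.573, -0.212, 0.071]
eef_rot: [1.0, -0.0, 0.0, 0.0]
ft_force: [0.7, 0.6, -0.4]
width: 0.0009
grip_force: 0.0
```

It closed on nothing, so I need to look.

```bash
python3 -c "
from h import *
im,st=snap('w12'); print(st[0])
a=vision.camera('scene'); b=vision.camera('side')
c=np.hstack([cv2.resize(im[130:380,200:440],(400,417)),cv2.resize(a[230:380,230:374],(400,417))])
cv2.imwrite('pics/w12c.png',c[:,:,::-1]); cv2.imwrite('pics/side12.png',b[:,:,::-1])
print(circ(im,st,(.577,-.079),.13,.092,.088,.004,.001))"
```

```text
[ 0.57299116 -0.21202504  0.07096057]
[(np.float32(0.5765), np.float32(-0.0795), np.float32(0.0903))]
```

View pics/w12c.png

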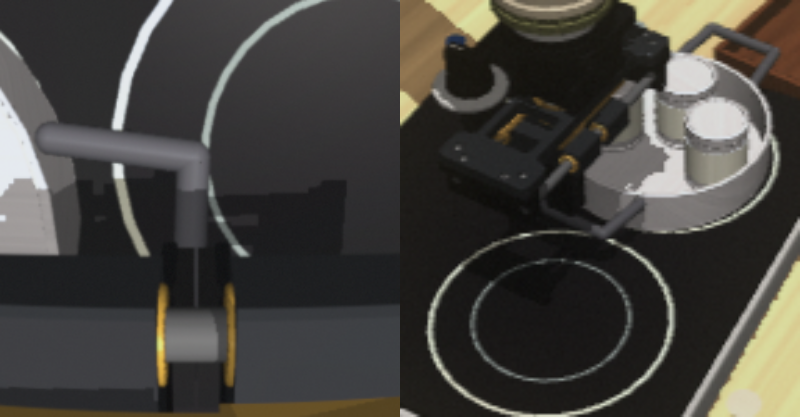

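```bash
python3 -c "
from h import *
a,b=load('w10'),load('w11')
c=load('w12')
print('corner',tri(ray('wrist',(488,191),a),ray('wrist',(321,181),b)),tri(ray('wrist',(321,181),b),ray('wrist',(321,218),c)))
print('other',tri(ray('wrist',(485,258),a),ray('wrist',(318,253),b)))
for z in (.071,.083,.088,.093): print(z,wproj([.573,-.212,z],c),wproj([.5825,-.212,z],c), proj('side',[.573,-.212,z]).round(),proj('scene',[.573,-.212,z]).round())
im=cv2.imread('pics/side12.png'); sc=vision.camera('scene')[:,:,::-1]
cv2.imwrite('pics/s12c.png',np.hstack([cv2.resize(im[170:270,260:360],(400,400),interpolation=2),cv2.resize(sc[255:355,250:350],(400,400),interpolation=2)]))
"
```

```text
corner [ 0.60736789 -0.21335064  0.08798648] [ 0.60625469 -0.21326501  0.08359693]
other [ 0.54286327 -0.21064743  0.10223521]
0.071 [318.60012625 271.58850693] [318.60794537 255.4072436 ] [333. 203.] [290. 313.]
0.083 [318.65631195 279.54504339] [318.66634433 262.55083143] [333. 200.] [289. 309.]
0.088 [318.68153959 283.13376079] [318.69265427 265.78150776] [333. 199.] [289. 307.]
0.093 [318.70793815 286.89993562] [318.72024599 269.17790376] [333. 198.] [289. 306.]
```

View pics/s12c.png

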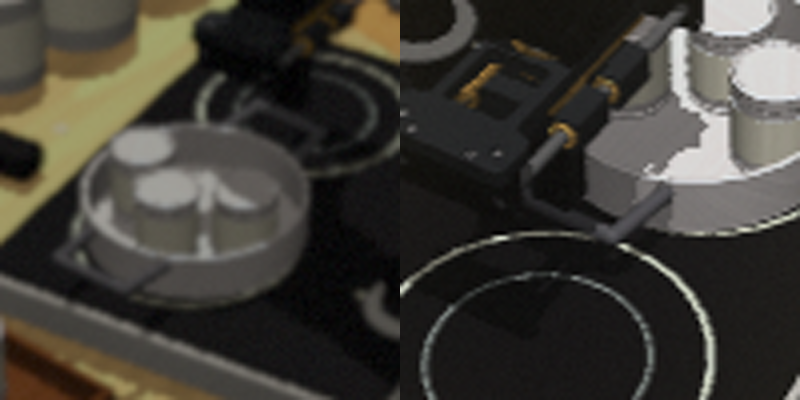

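The bar's height checks out at 0.088. The fingers still closed on nothing, so their tips must be passing above it, which would also explain the slip on the first tin. I'll go lower in small steps and watch the force.

```bash
python3 -m crank '[[[0,0,0],0],[[0,0,0],0],[[0,0,0],0],[[0,0,0],0]]' 0.35 10
python3 -m crank '[[[0,0,0.15],0],[[0,0,0.15],0],[[0,0,0],0]]'
python3 -m crank '[[[0,0,0],0],[[0,0,0],0],[[0,0,0],0],[[0,0,0],0]]' 0
```

```text
time: 63.22
ee_pos: [0.573, -0.212, 0.071]
eef_rot: [1.0, -0.0, 0.0, 0.0]
ft_force: [0.6, 0.3, 0.3]
width: 0.0279
grip_force: 0.0
time: 63.6
ee_pos: [0.5726, -0.2119, 0.0613]
eef_rot: [1.0, -0.0, -0.0, -0.0]
ft_force: [0.5, 0.2, 0.0]
width: 0.0305
grip_force: 0.0
time: 64.1
ee_pos: [0.573, -0.2121, 0.062]
eef_rot: [1.0, -0.0, 0.0, 0.0]
ft_force: [0.3, 0.8, 0.5]
width: 0.0026
grip_force: 0.0
```

```bash
python3 -m crank '[[[0,0,0.1],0],[[0,0,0],0]]' | sed -n 2,4p
python3 -c "
from h import *
im=vision.camera('wrist'); np.save('pics/wc.npy',im); sc=vision.camera('scene')[:,:,::-1]; sd=vision.camera('side')[:,:,::-1]
def g(x): return (255*(x/255.)**0.4).astype('u1')
a=cv2.resize(g(im[200:340,240:400,::-1]),(400,350),interpolation=2); b=cv2.resize(g(sc[250:340,240:340]),(400,360),interpolation=2)
c=cv2.resize(g(sd[150:240,290:390]),(400,360),interpolation=2)
o=np.zeros((600,800,3),'u1'); o[:350,:400]=a; o[:360,400:]=b; o[360:600,:266]=cv2.resize(c,(266,240)); 
o[360:600,280:800]=cv2.resize(g(im[:,:,::-1]),(520,240)) 
cv2.imwrite('pics/enh.png',o)"
```

```text
ee_pos: [0.574, -0.2118, 0.0609]
eef_rot: [1.0, 0.0, 0.001, 0.0]
ft_force: [-5.0, 3.5, 15.3]
```

View pics/enh.png

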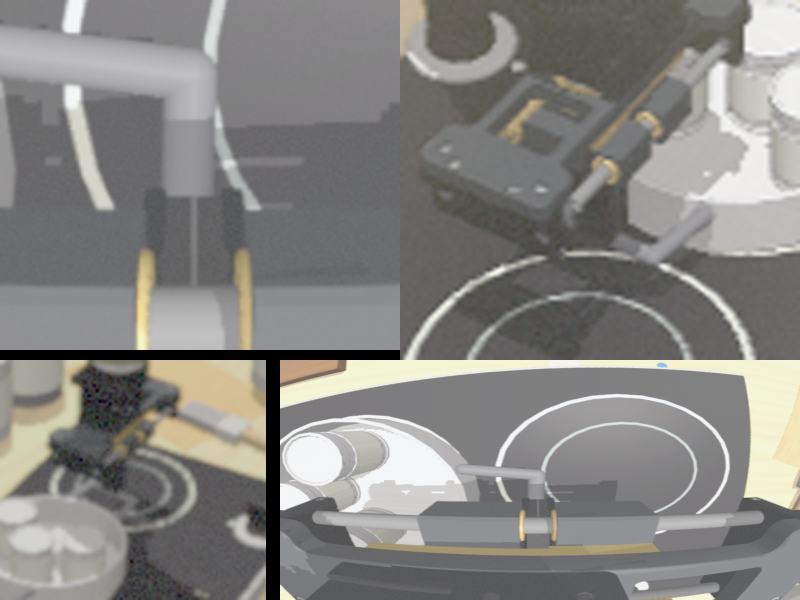

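The closed tips are resting on top of the bar, reading 15 N. That puts the real fingertips about 32 mm higher than the reported TCP, and the first tin's miss fits that. I'll back off, open, straddle the bar at a reported z of about 0.043 and grip.

```bash
python3 -m crank '[[[0,0,-0.3],0],[[0,0,0],0],[[0,0,0],0],[[0,0,0],0],[[0,0,0],0]]' 0.35 10
python3 -m crank '[[[0,0,0.2],0],[[0,0,0.2],0],[[0,0,0.2],0],[[0,0,0.2],0],[[0,0,0],0],[[0,0,0],0]]'
python3 -m crank '[[[0,0,0],0],[[0,0,0],0],[[0,0,0],0],[[0,0,0],0]]' 0
```

```text
time: 65.12
ee_pos: [0.5728, -0.212, 0.0677]
eef_rot: [1.0, -0.0, -0.0, -0.0]
ft_force: [-0.3, -0.5, -0.0]
width: 0.0296
grip_force: 0.0
time: 65.88
ee_pos: [0.5731, -0.2121, 0.0441]
eef_rot: [1.0, -0.0, 0.0, 0.0]
ft_force: [0.1, 0.5, 0.3]
width: 0.0305
grip_force: 0.0
time: 66.38
ee_pos: [0.5732, -0.211, 0.0441]
eef_rot: [1.0, 0.0, 0.0, -0.0]
ft_force: [-1.1, 4.7, 1.5]
width: 0.0096
grip_force: 10.0
```

I have the bar. Now I slide the pot slowly by (+0.0175, -0.194) m.

```bash
python3 -m crank '[[[0.01,0.1,0],0],[[0.02,0.25,0],0],[[0.04,0.4,0],0],[[0.04,0.4,0],0],[[0.04,0.4,0],0],[[0.04,0.4,0],0],[[0.04,0.4,0],0],[[0.04,0.4,0],0],[[0.04,0.4,0],0],[[0.04,0.4,0],0],[[0.04,0.4,0],0],[[0.04,0.4,0],0]]'
python3 -m crank '[[[0.03,0.4,0],0],[[0.03,0.4,0],0],[[0.03,0.4,0],0],[[0.03,0.4,0],0],[[0.02,0.3,0],0],[[0.01,0.15,0],0],[[0,0.07,0],0],[[0,0,0],0],[[0,0,0],0]]'
python3 -c "
from h import *
im,st=snap('w14'); print(st[0])
print(circ(im,st,(.595,-.273),.13,.092,.088,.004,.001,p=30))
for u in ('w12',): 
  print(circ(cv2.imread('pics/w12.png')[:,:,::-1].copy(),load('w12'),(.577,-.079),.13,.092,.088,.004,.001,p=30))"
```

```text
time: 67.88
ee_pos: [0.5867, -0.34, 0.0441]
eef_rot: [1.0, 0.001, 0.0, -0.002]
ft_force: [-0.5, 9.4, 5.1]
width: 0.0094
grip_force: 10.1
time: 69.0
ee_pos: [0.5913, -0.4038, 0.0441]
eef_rot: [1.0, 0.001, 0.0, -0.001]
ft_force: [0.3, 8.3, 3.7]
width: 0.0094
grip_force: 10.0
[ 0.59127162 -0.40376215  0.04411647]
[]
[(np.float32(0.5785), np.float32(-0.0815), np.float32(0.087))]
```

```bash
python3 -m crank '[[[0,0,0],0],[[0,0,0],0],[[0,0,0],0],[[0,0,0],0],[[0,0,-0.5],0],[[0,0,-1],0],[[0,0,-1],0],[[0,0,-1],0],[[0,-0.7,-1],0],[[0,-0.7,-1],0],[[0,-0.7,-1],0],[[0,0,0],0]]' 0.35
python3 -c "
from h import *
im,st=snap('w15'); print(st[0])
print('rim',circ(im,st,(.595,-.273),.13,.092,.088,.004,.001,p=30))
P=lambda u,z: plane(ray('wrist',u,st),z)[:2].round(3)
for c in [(.647,-.272),(.546,-.272),(.596,-.238)]: print(circ(im,st,c,.04,.116,.026,p=15))
cv2.imwrite('pics/rect.png',rect(im,st,(.55,-.25),.3,.05)[:,:,::-1])"
```

```text
time: 70.55
ee_pos: [0.5923, -0.3417, 0.2435]
eef_rot: [1.0, 0.001, 0.003, 0.001]
ft_force: [0.1, -0.1, 0.4]
width: 0.0308
grip_force: 0.0
[ 0.59227662 -0.34173011  0.24354638]
rim [(np.float32(0.5905), np.float32(-0.2765), np.float32(0.0881))]
[(np.float32(0.6408), np.float32(-0.2707), np.float32(0.0245))]
[(np.float32(0.5418), np.float32(-0.2748), np.float32(0.0245)), (np.float32(0.5558), np.float32(-0.2847), np.float32(0.0256))]
[(np.float32(0.5902), np.float32(-0.2392), np.float32(0.0272))]
```

The pot centre is at (0.590, -0.277), about 6 mm from the ring centre, and the tins haven't shifted. Next I hover over the knob.

```bash
python3 -m crank '[[[-0.91,-0.25,0],0],[[-0.91,-0.25,0],0],[[-0.91,-0.25,0],0],[[-0.91,-0.25,0],0],[[-0.91,-0.25,0],0],[[-0.91,-0.25,0],0],[[-0.91,-0.25,0],0],[[0,0,0],0],[[0,0,0],0]]' 0.5
python3 - <<'E'
from h import *
im,st=snap('w16'); print(st[0], sensors.read_state()['joint_positions'].round(2))
print('rim',circ(im,st,(.592,-.275),.13,.092,.088,.004,.001,p=30))
for z in (.05,.055): 
  for rr in (.025,.03,.035): print(z,rr,circ(im,st,(.4,-.289),.06,z,rr,.003,p=25))
rc=rect(im,st,(.4,-.289),.05,.094,.001); g=cv2.cvtColor(rc,cv2.COLOR_RGB2GRAY)
for row in g[10:90:4,10:90:3]: print(' '.join('%3d'%v for v in row))
E
```

```text
time: 71.72
ee_pos: [0.3994, -0.291, 0.2387]
eef_rot: [1.0, -0.0, -0.0, -0.0]
ft_force: [0.1, -0.9, -0.1]
width: 0.0434
grip_force: 0.0
[ 0.39944918 -0.29104409  0.2386692 ] [ 0.69  0.03 -0.16  1.71  0.    1.4  -1.04]
rim [(np.float32(0.5885), np.float32(-0.2755), np.float32(0.087))]
0.05 0.025 []
0.05 0.03 []
0.05 0.035 [(np.float32(0.4028), np.float32(-0.2898), np.float32(0.0333))]
0.055 0.025 []
0.055 0.03 []
0.055 0.035 [(np.float32(0.4028), np.float32(-0.2898), np.float32(0.0336))]
 47  47  47  47  47  47  48  47  47  47  49  75 119 164 151 120  92  50  48  48  48  49  48  48  49  48  49
 47  48  47  47  47  48  48  47  74 206 231 233 233 233 233 234 234 234 222  94  48  48  49  49  49  49  49
 47  48  47  47  47  48  51 194 229 229 230 230 231 231 232 233 233 233 234 234 205  63  48  49  49  49  49
 46  47  47  46  47  66 223 231 231 231 228 206 132  73  84 123 198 230 232 233 232 227  59  49  49  50  49
 47  47  47  47  49 208 228 228 229 195  40  33  23  26  25  25  57  57 177 233 234 233 219  55  48  49  47
 47  47  48  47 127 228 228 229 123  34  33  31  44  51  57  46  55 
[... 851 characters left out ...]
 189  45  90 140 225 226 207  69  62  66  75  82  97
 28  29  29  30  29  33  37  58  66 126 138 137  59  45 105  43 121 142 221 187 176 193 211 208 206 211 224
118 118 115 115 117 127 128 129 122 142 147 148 138 159 177 196 204 223 223 223 223 223 224 223 224 223 223
151 152 153 153 152 153 153 153 154 154 153 154 154 203 226 226 226 226 226 226 227 227 227 227 227 227 227
157 158 158 158 158 158 158 158 159 159 158 158 158 205 227 227 228 227 227 228 228 228 228 228 227 228 227
159 159 159 159 158 158 158 158 158 158 158 158 157 205 227 227 227 227 227 227 227 227 227 227 227 227 227
165 165 165 165 165 165 165 165 164 164 163 164 164 207 228 228 228 228 228 228 228 228 228 228 228 228 228
```

The knob axis is at (0.403, -0.290) with its bar nearly along x. Joint 7 will end near -2.35, within its range. I'll descend and grip.

```bash
python3 -m crank '[[[0.1,-0.03,1],0],[[0,0,1],0],[[0,0,1],0],[[0,0,1],0],[[0,0,1],0],[[0,0,0.8],0],[[0,0,0.5],0],[[0,0,0.25],0],[[0,0,0],0],[[0,0,0],0]]' 0.45 20
python3 -m crank '[[[0,0,0],0],[[0,0,0],0],[[0,0,0],0],[[0,0,0],0],[[0,0,0],0]]' 0
```

```text
time: 73.03
ee_pos: [0.4028, -0.2901, 0.0432]
eef_rot: [1.0, -0.0, 0.001, 0.0]
ft_force: [0.2, -0.5, 0.4]
width: 0.0391
grip_force: 0.0
time: 73.65
ee_pos: [0.4022, -0.2904, 0.0427]
eef_rot: [1.0, -0.0, 0.0, 0.0]
ft_force: [-1.0, -3.9, 0.7]
width: 0.0137
grip_force: 20.0
```

The knob bar is gripped at 13.7 mm wide. Now I turn it clockwise.

```bash
python3 -m crank '[[[0,0,0],0.5],[[0,0,0],0.8],[[0,0,0],0.8],[[0,0,0],0.8],[[0,0,0],0.8],[[0,0,0],0.8],[[0,0,0],0.8],[[0,0,0],0.8],[[0,0,0],0.8],[[0,0,0],0.8],[[0,0,0],0.8],[[0,0,0],0]]'
python3 -m crank '[[[0,0,0],0.4],[[0,0,0],0.4],[[0,0,0],0.2],[[0,0,0],0]]'
python3 -c "
from h import *
s=sensors.read_state(); print(s['torque'],s['joint_positions'].round(2), R.from_quat(s['eef_rot']).as_euler('ZYX',degrees=True))"
```

```text
time: 75.15
ee_pos: [0.4029, -0.2893, 0.0426]
eef_rot: [0.829, -0.559, 0.0, -0.0]
ft_force: [1.4, 0.7, 1.9]
width: 0.0135
grip_force: 20.0
time: 75.65
ee_pos: [0.403, -0.2893, 0.0426]
eef_rot: [0.789, -0.615, 0.0, -0.0]
ft_force: [4.3, 3.0, 1.2]
width: 0.0138
grip_force: 20.0
[ 0.72256949 -1.1385038   0.05340112] [ 0.56  0.19 -0.03  1.96  0.01  0.98 -2.37] [-7.58663187e+01 -8.81769822e-03 -1.79937194e+02]
```

```bash
python3 -m crank '[[[0,0,0],0.25],[[0,0,0],0]]'
python3 -c "
from h import *
s=sensors.read_state(); print(s['torque'])"
python3 -m crank '[[[0,0,0],0],[[0,0,0],0],[[0,0,0],0],[[0,0,0],0],[[0,0,-0.5],0],[[0,0,-1],0],[[0,0,-1],0],[[0,0,-1],0],[[0,0,-1],0],[[0,0,-1],0],[[0,0,-1],0],[[0,0,0],0]]' 0.45
python3 - <<'E'
from h import *
im,st=snap('w17'); print(st[0])
rc=rect(im,st,(.4028,-.2898),.05,.094,.001); g=cv2.cvtColor(rc,cv2.COLOR_RGB2GRAY)
for row in g[6:94:4,6:94:4]: print(' '.join('%3d'%v for v in row))
E
```

```text
time: 75.9
ee_pos: [0.403, -0.2893, 0.0427]
eef_rot: [0.778, -0.629, 0.0, -0.0]
ft_force: [4.1, 3.5, 1.3]
width: 0.0145
grip_force: 20.6
[ 0.72322381 -1.09847493  0.46308891]
time: 77.4
ee_pos: [0.4033, -0.2904, 0.2408]
eef_rot: [0.777, -0.629, 0.003, -0.0]
ft_force: [-0.4, -0.4, -1.1]
width: 0.0397
grip_force: 0.0
[ 0.4032618  -0.29037912  0.24079963]
 51  50  51  52  52  52  51  52  53  53  53  53  53  53  54  53  54  56  56  56  57  55
 51  51  51  51  51  51  52  52  53  53  53  54 178  77  55  54  55  55  56  56  56  56
 49  51  52  51  52  52  53  53  54  53  54  75 234 181  54  54  55  55  56  55  56  57
 37  51  51  51  53  53  53  53  53  53  54  59  97  83  75  57  56  55  56  56  56  57
 51  52  52  52  52  53  53  54  52  89 223 230 231 232 233 231 186  64  56  57  57  57
 52  52  52  53  53  53  54  54 192 228 228 228 229 230 230 232 232 231  92  57  56  57
 50  51  53  53  54  53  54 183 230 231 231 145 108  96 181 227 231 231 228  70  58  57
 52  53  53  53  53  53  93 226 227 197  53  52  53  54  56  58 210 233 234 222  57  57
 52  54  54  54  54  54 215 227 216  51  
[... 490 characters left out ...]
  32  32  54  55  55 120 129 139  64  46  46  47  48  49  50  88 225 227 226  63  59
 31  31  33  54  56  55  59 220 224 224 104  47  46  47  51 177 231 232 232 112  60  59
 32  34  46  55  55  56  56  65 224 227 227 226 216 224 226 227 227 228 163  59  60  60
 32  32  55  56  56  56  56  57  65 187 225 226 225 226 226 226 224 197 209 210 216 211
 47  50  83 117 156 168 210 215 216 211 170 182 202 200 198 171 172 165 169 193 198 197
148 116 136 141 140 178 209 209 205 215 220 219 220 224 225 225 225 225 225 225 225 225
207 178 148 222 222 223 223 224 224 224 223 223 223 223 223 223 224 224 223 224 223 223
175 202 154 220 226 226 226 226 227 226 226 227 227 227 227 227 227 227 227 227 227 227
```

The torque jumped to 0.46 N m, so the knob is at its stop, and its bar now lies across. One last check on the pot, then I hand in.

```bash
python3 - <<'E'
from h import *
im=cv2.imread('pics/w16.png')[:,:,::-1].copy(); st=load('w16')
print(circ(im,st,(.592,-.275),.13,.092,.088,.004,.001,p=30))
sc=vision.camera('scene'); sd=vision.camera('side')
g=lambda x:cv2.cvtColor(x,cv2.COLOR_RGB2GRAY)
for n,a in (('scene',sc),('side',sd)):
    for P in [(.644,.258,.069),(.580,.263,.069),(.634,.135,.069),(.641,-.271,.116),(.542,-.275,.116),(.59,-.24,.116)]:
        u,v=proj(n,P).round().astype(int); print(n,P,g(a)[v-2:v+3,u-3:u+4].mean().round(), end=' | ')
print(r.close_job())
E
```

```text
[(np.float32(0.5895), np.float32(-0.2735), np.float32(0.0892))]
scene (0.644, 0.258, 0.069) 213.0 | scene (0.58, 0.263, 0.069) 212.0 | scene (0.634, 0.135, 0.069) 213.0 | scene (0.641, -0.271, 0.116) 211.0 | scene (0.542, -0.275, 0.116) 211.0 | scene (0.59, -0.24, 0.116) 211.0 | side (0.644, 0.258, 0.069) 161.0 | side (0.58, 0.263, 0.069) 162.0 | side (0.634, 0.135, 0.069) 161.0 | side (0.641, -0.271, 0.116) 158.0 | side (0.542, -0.275, 0.116) 156.0 | side (0.59, -0.24, 0.116) 154.0 | the job is handed in; nothing more can be done
None
```

Job handed in at about 77 s: the three full tins are in the pot, which sits about 6 mm from the warming ring's centre; the three empty tins are in the tray; and the warming knob is at its stop. The hand-in call returned no verdict.

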